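# Stamp the carton in the corner stop

## Task

Slide the flat white-and-green carton along the worktop, without lifting it, until it sits squarely against both rails of the metal corner stop. Then take the wooden stamp (already inked) by its handle, set it upright on the red-framed field on the carton's top, centred and with its long side along the frame's long side, press it down lightly with about 5 to 10 N, and finish holding it pressed there, without letting go. Leave the tape roll and the calculator where they are.

Things in the scene. Friction and masses are not known exactly. Their poses are not given: they have to be found in the camera images.
- corner_stop: low fixed L of two aluminium rails, 12 mm thick, 18 mm high. Origin: inner corner of the L, at worktop level; z up. One rail's inner face is the plane x = 0 and runs 90 mm along +y from the corner; the other's is the plane y = 0 and runs 52 mm along -x. The carton belongs at x < 0, y > 0, its centre at (-28, 48) mm, where a flat grey field with a blue border marks the place
- carton: loose flat white-and-green carton, 56 mm (its x) by 96 mm (its y) by 28 mm high, 100 to 210 g, lying on the worktop. Origin: centre of its underside; z up. Its long side (y) goes along the stop's y, the way round in which it starts (within 0.4 rad of the stop's yaw)
- label (a point): centre of the red-framed blank field on the white label on the carton's top, 28 mm above the worktop and 10 mm from the carton's centre along the carton's +y. The frame is 30 mm (x) by 60 mm (y); axes as the carton's. The carton is rigid: the press force builds up within about a millimetre of the stamp's first touch
- stamp: loose wooden rubber stamp standing upright on the worktop, 60 g, 69 mm high. Foot: block 22 mm (its x) by 52 mm (its y) by 14 mm high; above it on the centre line a round handle, at most 24 mm across, from z = 14 to 69 mm; grip it from above across its x, pads centred about 45 mm above the underside. Origin: centre of the stamping face (underside); z up along the handle
- drawer_cabinet: bystander: fixed grey drawer cabinet between the stop's side and the stamp's side of the worktop, 272 mm wide (y) and 201 mm high; its front, with a drawer slightly out, reaches 96 mm toward the robot (-x) from its origin (centre of its underside). Carry things past it above it or in front of it. Behind the stop, from about x = 0.68 m of the room, stand tall open shelves
- tape_roll: bystander: loose roll of brown packing tape lying flat, 96 mm across, 48 mm high; origin at the centre of its underside
- calculator: bystander: loose dark pocket calculator lying flat, 118 x 72 x 18 mm; origin at the centre of its underside
There are look-alikes about, which are no part of the job. There is more than one size of the stamp; the job needs the larger.

How it is judged:
By the outcome, as a careful person would: the job done as asked, in the order asked, and still so for the second after the job is handed in, while the arm keeps its last pose, push and grip.
It also fails if it takes over 69 s, if anything falls off the work surface, if the arm or the gripper's body presses on something with over 40 N, if the wrist force passes 120 N, or if a joint passes its speed limit or range.

## Robot

A 6-joint arm with a two-finger parallel gripper is mounted at the origin on a cart in front of the work surface, level with it; the furniture and walls round the work are solid. World frame = base frame: x ahead of the robot, y to its left, z up, the work surface at z = 0. Lengths are in m, angles in rad, forces in N, time in s.
With the tool pointing down it reaches from about 0.35 to 0.775 m from the base axis. Payload 7.3 kg.
Tool frame: the origin (TCP) lies at the very end of the fingers, on their centre line; the grasp point (between the pads) lies 19 mm behind it; z points along the fingers, y is the direction in which the jaws open and shut (so a half turn about z gives the same grasp; the last joint's range is limited). The gripper opens to 92 mm and grips with 3 to 60 N. Pads are 19 mm wide; open, the fingers measure 130 mm over their backs; the gripper's body (75 mm by 190 mm) begins 47 mm behind the grasp point.
Start: joints at [-1.295, 0.342, 1.524, -0, 1.275, -0.146], TCP at [0.215, -0.479, 0.227] pointing down, gripper open.
Joint ranges: [-2.53, 2.53], [-0.77, 2.02], [0.04, 2.7], [-1, 4.14], [0.28, 2.66], [-3.11, 3.11]. Speed limits (rad/s): [2.57, 2.57, 3.14, 3.14, 3.14, 3.14].

## Interface

Orientations are given as [roll, pitch, yaw] about the fixed x, y, z axes, in that order (R = Rz(yaw) Ry(pitch) Rx(roll)).
In Python, from cell import robot gives the robot as it stands.
- The arm moves only by the shell command python3 -m pendant 'ROWS' [OPENING] [FORCE]. ROWS is JSON, a list of rows, each a list of 2 entries, a list of its own where there are three numbers: the shift along the tool's x, y, z in mm, then the turn about the tool's z in degrees. In form: [[[x, y, z], turn], ...]. A call has 1 to 10 rows; each row is the pose to reach, as a shift and turn from the pose measured when the call began, along the tool's axes at that moment; what a row does not reach only later rows make up. A row lasts 1/12 s, in which the tool goes at most 41.7 mm and 7.16 degrees, less where a joint would pass 70% of its speed; a pose out of reach is approached as far as the arm can. A call with a gripper value outside its range is refused whole. OPENING is the opening, from 0 (shut) to 1 (fully open), set as the call begins (- or left out, the last holds). The fingers move at their own pace and stop on an object; FORCE is the grip in N (left out, the last holds). Time passes only in rows, so rows that repeat a pose let the fingers close. It gives the time, the measured TCP pose, the force and the opening at its end, in the units of the state.
- robot.observe(): the state, without advancing time (a new reading comes with each control period).
- robot.read_camera(name): name is "scene" or "side" or "wrist"; returns the picture (384x512x3 uint8, red, green, blue); there is no depth.
- robot.calibration(name): a dict with "vfov" (degrees; the focal length in pixels is half the picture's height over the tangent of half this angle, whatever the lens; pixels are square), "cx", "cy" (the principal point, pixels), "rvec" (rotation vector, rad) and "tvec" (3), from world to camera coordinates, as OpenCV has them. Camera axes: x right, y down, z forward; pixel columns grow to the right and rows downward; lengths in m; the calibration is good to about 2 mm. A picture is of the moment at which its call begins: read the wrist's pose just before it. calibration takes no time and is no camera call; for the wrist camera it gives the pose at the moment of the call.
- robot.hand_in(): hands the job in, once; it reports no verdict.
Trained networks look in the newest picture that a camera, given by its name, has taken for a name from the list of things; names that differ only in an ending like _2 or _b are one class to them, and where a whole thing is asked for, a point or a joint stands for the part that bears it (a point fixed in the world has none). Each returns a list of dicts, best first, with "p" (0 to 1); they miss things now and then, are a little off and sometimes report something else, mostly with a low value. They report only what shows in the picture. A call takes as long as a camera call. They do not tell look-alikes from the thing itself.
- robot.find_in(camera, query): "xy" ([column, row] as shares, 0 to 1, of the picture: columns of its width, rows of its height, amid what is visible of it).
The state is a dict: "time": time; "qpos": joint angles; "qvel": joint speeds; "joint_efforts": joint torques, N m; "tool_pos": TCP position; "tool_rot": TCP orientation; "contact_force": force on the tool from outside, world axes, zero at the start; "torque": the same for the moment, N m; "opening": finger opening in m.
Only numpy, scipy, OpenCV 4.12 (cv2) and the standard library are available. Lean on these libraries where they do the work, as an engineer would, in place of code of your own. Each camera call takes 0.05 s, during which the arm holds its last target.

## Working session

There is one attempt and no reset: what is moved stays moved. The work goes in short steps, Python scripts to look and compute and a shell command to move; the robot and the scene stay as the last step left them, time stands still between calls to the robot, and variables do not carry over. Pictures are saved under pics/ and viewed, and the job is handed in when it is done.

```bash
ls; mkdir -p pics
python3 - <<'E'
from cell import robot
import cv2,json
s=robot.observe();print(s)
for n in ["scene","side","wrist"]:
    im=robot.read_camera(n);cv2.imwrite(f"pics/{n}0.png",im[:,:,::-1]);print(n,robot.calibration(n))
    for q in ["corner_stop","carton","label","stamp","drawer_cabinet","tape_roll","calculator"]:
        print(q,[( [round(d["xy"][0]*512),round(d["xy"][1]*384)],round(d["p"],2)) for d in robot.find_in(n,q)])
print(robot.observe()["time"])
E
```

```text
pics
{'time': 0.0, 'qpos': array([-1.29496093e+00,  3.42729396e-01,  1.52500165e+00, -1.51908629e-05,
        1.27538059e+00, -1.45995220e-01]), 'qvel': array([ 4.92059405e-04,  1.92613803e-04, -6.66068178e-04,  6.54165901e-05,
        1.11157859e-03,  1.56484342e-03]), 'joint_efforts': array([ 5.45005321e-06, -4.31244493e+01, -2.44225931e+01,  7.17272842e-02,
        5.58691949e-02, -1.20254103e-04]), 'tool_pos': array([ 0.21486093, -0.4785863 ,  0.22604686]), 'tool_rot': array([-3.14008772e+00, -2.06604700e-04,  4.21834894e-01]), 'contact_force': array([ 0.53942472,  0.03010627, -0.12373157]), 'torque': array([ 0.03968803, -0.00068859, -0.01385597]), 'opening': 0.09170096338001665}
scene {'vfov': 50.83578947592168, 'cx': 255.302730035904, 'cy': 184.1146723305779, 'rvec': array([ 1.85065294, -1.10771992,  0.60961921]), 'tvec': array([-0.2464837 ,  0.27655842,  0.66419978])}
corner_stop [([211, 177], 0.95)]
carton [([189, 180], 0.62)]
label [([188, 181], 0.86)]
stamp [([375, 248], 0.92), ([344, 223], 0.72)]
drawer_cabinet []
tape_roll [([271, 218], 0.6)]
calculator [([219, 218], 0.57)]
side {'vfov': 47.70926054779668, 'cx': 253.05614251364466, 'cy': 188.08018988109075, 'rvec': array([ 2.22233608, -0.65816605,  0.28636486]), 'tvec': array([-0.44337635,  0.20956582,  1.16922023])}
corner_stop [([225, 152], 0.65)]
carton [([210, 158], 0.7)]
label []
stamp [([292, 244], 0.54), ([295, 268], 0.53)]
drawer_cabinet []
tape_roll []
calculator []
wrist {'vfov': 62.326917291270426, 'cx': 251.68590587062226, 'cy': 187.59776470349254, 'rvec': array([-2.42101833,  1.56830835,  0.23279358]), 'tvec': array([-0.52475262, -0.03661325,  0.39117198])}
corner_stop []
carton []
label []
stamp []
drawer_cabinet []
tape_roll []
calculator []
1.2
```

Run:
```python
import cv2
for n in ["scene","side","wrist"]:
    im=cv2.imread(f"pics/{n}0.png"); cv2.imwrite(f"pics/{n}0b.png",cv2.resize(im,(800,600),interpolation=cv2.INTER_CUBIC))
```

```text
(no output)
```

View pics/scene0b.png

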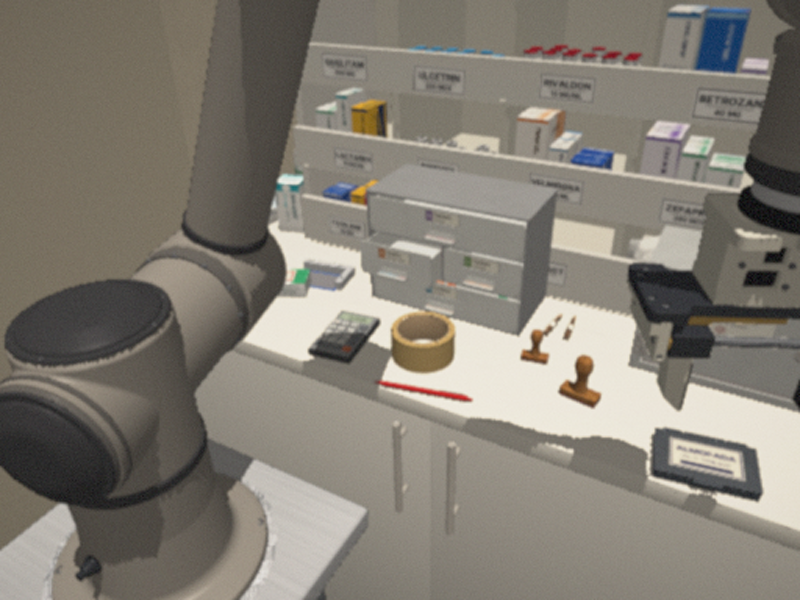

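View pics/side0b.png

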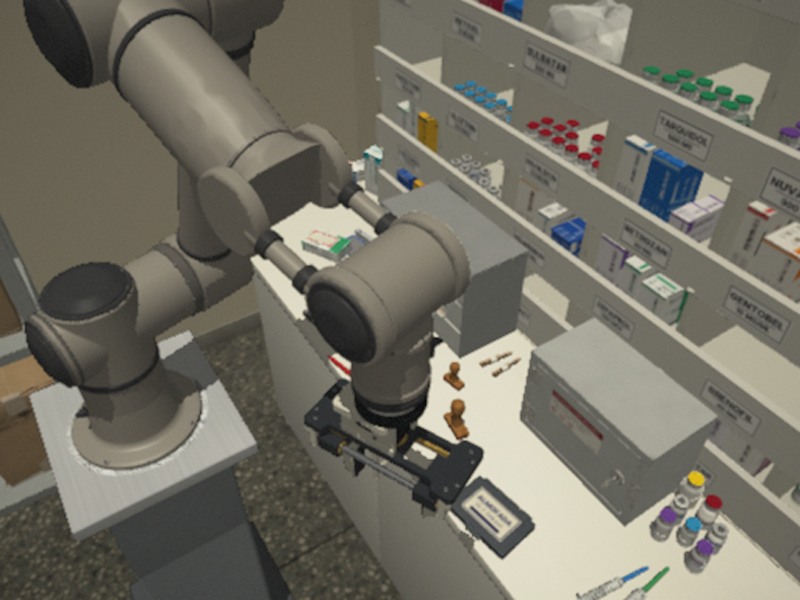

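View pics/wrist0b.png

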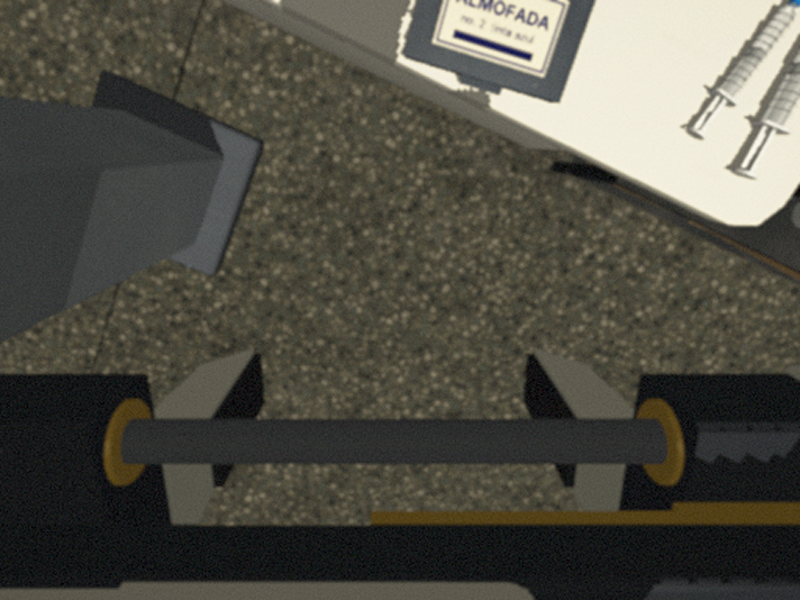

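The scene view shows the two stamps (large one near (372,245) of 512), the tape at (271,218), the calculator at (219,218), and the carton and stop left of the cabinet near (189,181). Next: triangulating rough positions.

```bash
cat > h.py <<'E'
import numpy as np,cv2
from cell import robot
def cal(n):
    c=robot.calibration(n);f=192/np.tan(np.radians(c["vfov"])/2)
    K=np.array([[f,0,c["cx"]],[0,f,c["cy"]],[0,0,1]]);R=cv2.Rodrigues(np.array(c["rvec"],float))[0]
    return K,R,np.array(c["tvec"],float)
def back(C,uv,z):
    K,R,t=C;o=-R.T@t;d=R.T@np.linalg.inv(K)@np.array([uv[0],uv[1],1.]);s=(z-o[2])/d[2];return o+s*d
def proj(C,P):
    K,R,t=C;P=np.atleast_2d(P);q=(K@(R@P.T+t[:,None]));return (q[:2]/q[2]).T
E
python3 - <<'E'
from h import *
np.set_printoptions(precision=3,suppress=True)
C=cal("scene");D=cal("side")
for n,a,b,z in [("carton",(189,180),(210,158),.02),("label",(188,181),None,.028),("stop",(211,177),(225,152),.018),("stampL",(373,245),(292,268),.035),("stampS",(344,223),(291,241),.03),("tape",(271,218),None,.024),("calc",(219,218),None,.018)]:
    print(n,back(C,a,z),back(D,b,z) if b else "")
print(-C[1].T@C[2],-D[1].T@D[2])
W=cal("wrist");s=robot.observe();print(-W[1].T@W[2]-s["tool_pos"],W[1])
import scipy.spatial.transform as T
R=T.Rotation.from_euler("xyz",s["tool_rot"]).as_matrix();print(R);print(R.T@(-W[1].T@W[2]-s["tool_pos"]));print(W[1]@R)
E
```

```text
carton [0.501 0.204 0.02 ] [0.49  0.213 0.02 ]
label [0.484 0.194 0.028] 
stop [0.545 0.162 0.018] [0.551 0.216 0.018]
stampL [ 0.431 -0.322  0.035] [ 0.437 -0.326  0.035]
stampS [ 0.485 -0.242  0.03 ] [ 0.492 -0.247  0.03 ]
tape [ 0.436 -0.083  0.024] 
calc [0.387 0.031 0.018] 
[-0.256 -0.438  0.567] [-0.02  -0.858  0.933]
[0.071 0.032 0.158] [[ 0.409 -0.913  0.   ]
 [-0.873 -0.391  0.291]
 [-0.265 -0.119 -0.957]]
[[ 0.912  0.409  0.   ]
 [ 0.409 -0.912 -0.   ]
 [-0.     0.    -1.   ]]
[ 0.078 -0.    -0.158]
[[-0.001  1.    -0.   ]
 [-0.957 -0.001 -0.291]
 [-0.291  0.     0.957]]
```

```bash
python3 -m pendant '[[[226,-150,-73],10],[[226,-150,-73],24],[[226,-150,-73],24],[[226,-150,-73],24],[[226,-150,-73],24],[[226,-150,-73],24],[[226,-150,-73],24],[[226,-150,-73],24],[[226,-150,-73],24]]' 0
```

```text
time: 1.95
tool_pos: [0.3606, -0.2484, 0.3004]
tool_rot: [3.14, -0.001, 0.007]
contact_force: [1.1, -0.5, -0.4]
opening: 0.0367
```

```bash
python3 - <<'E'
from h import *
np.set_printoptions(precision=4,suppress=True)
C=cal("wrist");im=robot.read_camera("wrist");cv2.imwrite("pics/w1.png",cv2.resize(im[:,:,::-1],(800,600),interpolation=cv2.INTER_CUBIC))
for q in ["stamp","tape_roll"]:
    for d in robot.find_in("wrist",q):
        uv=np.array(d["xy"])*[512,384];print(q,uv,d["p"],back(C,uv,.02))
E
python3 -m pendant '[[[40,-250,0],0],[[40,-250,0],0],[[40,-250,0],0],[[40,-250,0],0],[[40,-250,0],0],[[40,-250,0],0],[[90,-430,0],0],[[90,-430,0],0],[[90,-430,0],0],[[90,-430,0],0]]'
python3 -m pendant '[[[15,-40,0],0],[[15,-40,0],0],[[15,-40,0],0]]'
python3 - <<'E'
from h import *
print(robot.observe()["tool_pos"])
C=cal("wrist");im=robot.read_camera("wrist");np.savez("pics/w2",im=im,K=C[0],R=C[1],t=C[2]);cv2.imwrite("pics/w2.png",cv2.resize(im[:,:,::-1],(800,600),interpolation=cv2.INTER_CUBIC))
E
```

```text
stamp [303.4112  85.5168] 0.74 [ 0.4467 -0.3163  0.02  ]
stamp [241.8176  44.3904] 0.6 [ 0.496  -0.2353  0.02  ]
tape_roll [103.9872  91.008 ] 0.61 [ 0.4382 -0.0531  0.02  ]
time: 2.93
tool_pos: [0.443, 0.1588, 0.2988]
tool_rot: [3.141, 0.001, -0.001]
contact_force: [0.8, -0.8, 0.1]
opening: 0.0003
time: 3.18
tool_pos: [0.4586, 0.1992, 0.2973]
tool_rot: [3.14, 0.004, 0.001]
contact_force: [0.4, 0.5, -0.8]
opening: 0.0006
[0.45863668 0.19922231 0.29731555]
```

View pics/w1.png

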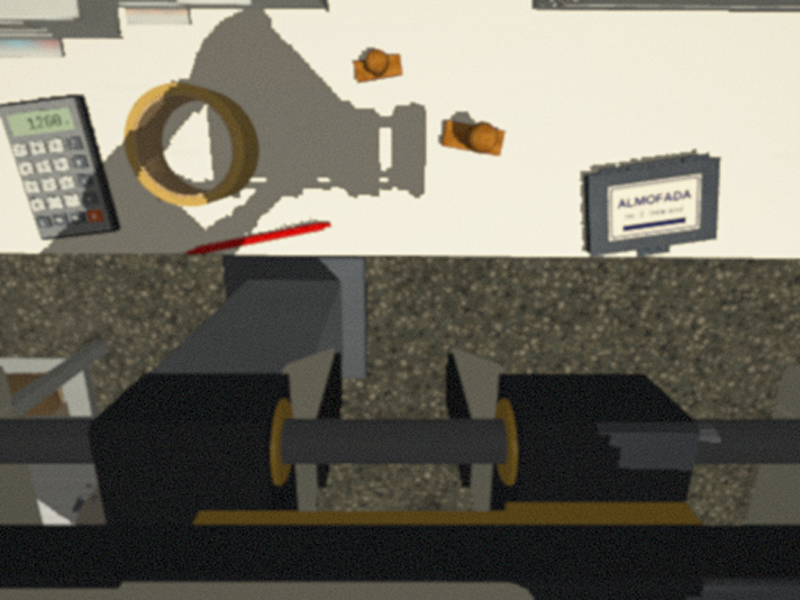

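View pics/w2.png

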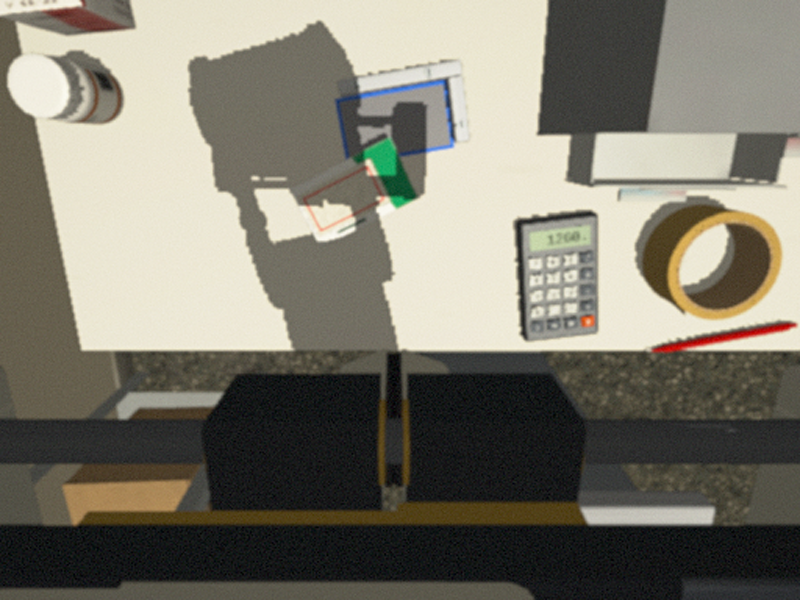

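Run:
```python
import numpy as np,cv2
im=np.load("pics/w2.npz")["im"];c=im[30:165,180:310,::-1]
c=np.clip(c.astype(float)*1.2,0,255).astype(np.uint8)
c=cv2.resize(c,None,fx=4.4,fy=4.4,interpolation=cv2.INTER_CUBIC)
for i in range(0,130,10): cv2.putText(c,str(180+i),(int(i*4.4),10),0,.35,(0,0,255));cv2.line(c,(int(i*4.4),12),(int(i*4.4),18),(0,0,255))
for i in range(0,135,10): cv2.putText(c,str(30+i),(0,int(i*4.4)),0,.35,(0,0,255));cv2.line(c,(25,int(i*4.4)),(32,int(i*4.4)),(0,0,255))
cv2.imwrite("pics/w2c.png",c)
```

```text
(no output)
```

View pics/w2c.png

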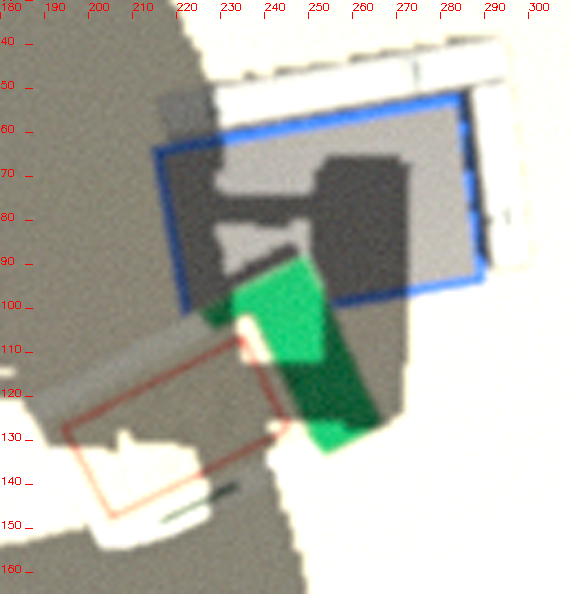

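```bash
cat >> h.py <<'E'
from scipy.optimize import least_squares
def fit(C,loc,uv,x0):
    loc=np.array(loc,float);uv=np.array(uv,float)
    def w(p):
        c,s=np.cos(p[2]),np.sin(p[2]);return np.c_[p[0]+c*loc[:,0]-s*loc[:,1],p[1]+s*loc[:,0]+c*loc[:,1],loc[:,2]]
    r=least_squares(lambda p:(proj(C,w(p))-uv).ravel(),x0)
    return r.x,(proj(C,w(r.x))-uv)
def ld(n):
    z=np.load(n);return (z["K"],z["R"],z["t"])
def tf(p,l):
    l=np.atleast_2d(l);c,s=np.cos(p[2]),np.sin(p[2]);return np.c_[p[0]+c*l[:,0]-s*l[:,1],p[1]+s*l[:,0]+c*l[:,1]]
E
python3 - <<'E'
from h import *
np.set_printoptions(precision=4,suppress=True)
C=ld("pics/w2.npz")
for uv in [(214,64),(283.5,51),(288,94),(221,101)]: print(back(C,uv,0))
S,r=fit(C,[(0,.096,0),(0,0,0),(-.056,0,0),(-.056,.096,0)],[(214,64),(283.5,51),(288,94),(221,101)],[.55,.18,0]);print("stop",S,r)
z=.028
P,r=fit(C,[(.015,.040,z),(.015,-.02,z),(-.015,-.02,z),(-.015,.04,z)],[(193.5,127.5),(234.5,106.5),(243.5,129),(205,147.5)],[.5,.2,0]);print("carton",P,r)
print(proj(C,np.c_[tf(P,[(.028,-.048),(-.028,-.048),(-.028,.048),(.028,.048)]),[z]*4]))
c,s=np.cos(S[2]),np.sin(S[2]);d=P[:2]-S[:2]
print("carton in stop frame",c*d[0]+s*d[1],-s*d[0]+c*d[1],np.degrees(P[2]-S[2]))
E
```

```text
[0.5706 0.2495 0.    ]
[0.5867 0.1568 0.    ]
[0.532 0.149 0.   ]
[0.5227 0.2415 0.    ]
stop [0.5873 0.1557 0.1417] [[-0.9875 -2.5406]
 [ 0.9059 -0.5082]
 [ 0.9282  0.1187]
 [-0.8592  3.2965]]
carton [0.4935 0.2335 0.4466] [[ 0.2676 -0.1252]
 [-0.3669  0.8057]
 [ 0.6946 -0.7629]
 [-0.599   0.0661]]
[[249.1225  88.2027]
 [267.3786 127.9546]
 [203.7179 158.5709]
 [183.7287 121.0512]]
carton in stop frame -0.08184899150486835 0.09032911057495975 17.471062446544607
```

The wrist view shows the stop (inner corner near (284,51)), the blue-bordered field and the carton with its red frame centred near (219,127). I'll grip the carton across its width and slide it, then push the last stretch.

```bash
python3 -m pendant '[[[35,-34,0],-116],[[35,-34,0],-116],[[35,-34,0],-116],[[35,-34,0],-116],[[35,-34,0],-116],[[35,-34,0],-116],[[35,-34,0],-116],[[35,-34,0],-116],[[35,-34,0],-116],[[35,-34,0],-116]]' 0.95
python3 -m pendant '[[[0,0,0],-45],[[0,0,0],-45],[[0,0,0],-45],[[0,0,0],-45],[[0,0,0],-45],[[0,0,0],-45],[[0,0,0],-45]]'
python3 - <<'E'
from h import *
print(robot.observe()["tool_pos"],robot.observe()["tool_rot"],robot.observe()["qpos"])
C=cal("wrist");im=robot.read_camera("wrist");np.savez("pics/w3",im=im,K=C[0],R=C[1],t=C[2]);cv2.imwrite("pics/w3.png",cv2.resize(im[:,:,::-1],(800,600),interpolation=cv2.INTER_CUBIC))
E
```

```text
time: 4.07
tool_pos: [0.4937, 0.2292, 0.2975]
tool_rot: [-3.139, 0.002, 1.252]
contact_force: [-0.9, 0.1, -0.9]
opening: 0.0624
time: 4.65
tool_pos: [0.494, 0.2264, 0.2977]
tool_rot: [-3.138, -0.0, 2.04]
contact_force: [1.2, -0.2, -0.6]
opening: 0.0869
[0.4939609  0.22641914 0.29765258] [-3.13761048e+00 -7.64085281e-05  2.04003770e+00] [ 2.89105214e-01  3.35039126e-01  1.33859537e+00 -6.41421131e-04
  1.47188961e+00 -1.80071723e-01]
```

View pics/w3.png

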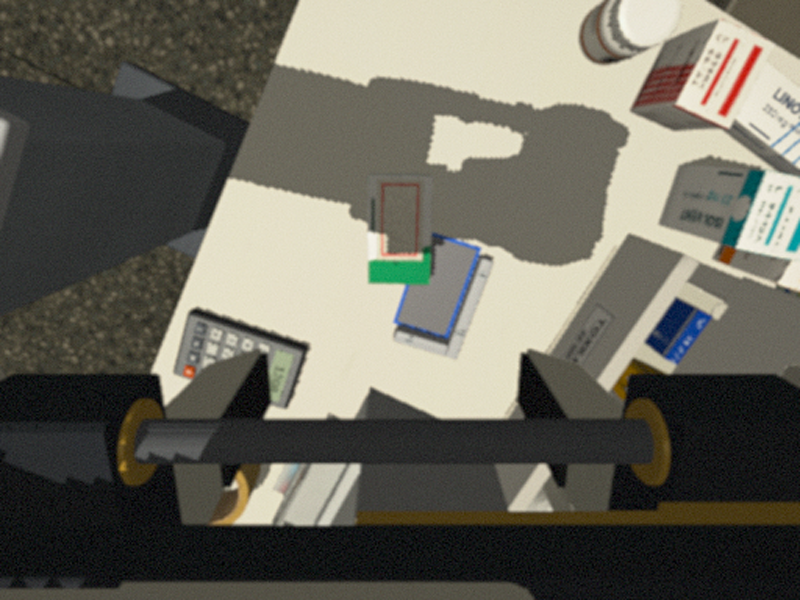

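```bash
cat >> h.py <<'E'
def crop(n,x0,x1,y0,y1,out,g=1.2):
    im=np.load(n)["im"];c=im[y0:y1,x0:x1,::-1];k=min(800/(x1-x0),600/(y1-y0))
    c=np.clip(255*(c/255.)**(1/g),0,255).astype(np.uint8)
    c=cv2.resize(c,None,fx=k,fy=k,interpolation=cv2.INTER_CUBIC)
    for i in range(0,x1-x0,10): cv2.putText(c,str(x0+i),(int(i*k),10),0,.35,(0,0,255));cv2.line(c,(int(i*k),12),(int(i*k),18),(0,0,255))
    for i in range(0,y1-y0,10): cv2.putText(c,str(y0+i),(0,int(i*k)),0,.35,(0,0,255));cv2.line(c,(25,int(i*k)),(32,int(i*k)),(0,0,255))
    cv2.imwrite(out,c)
E
python3 -c "
from h import *
crop('pics/w3.npz',225,325,105,235,'pics/w3c.png',1.6)"
```

```text
(no output)
```

View pics/w3c.png

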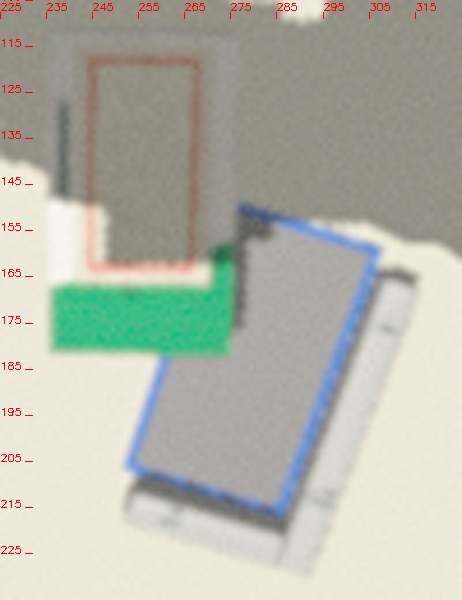

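Run:
```python
from h import *
np.set_printoptions(precision=4,suppress=True)
C=ld("pics/w3.npz");z=.028
P,r=fit(C,[(.015,.040,z),(.015,-.02,z),(-.015,-.02,z),(-.015,.04,z),(-.028,.048,z),(.028,.048,z),(-.028,-.048,z),(.028,-.048,z)],[(268.1,117.8),(266.8,163.5),(244.5,163.5),(244.5,117.6),(235.8,112.4),(276.6,113.2),(236.3,180.8),(274.6,181.9)],[.5,.2,.4]);print("carton",P,r.T)
S,r=fit(C,[(0,0,0),(0,.096,0),(-.056,0,0),(.012,-.012,.018),(.012,.09,.018),(-.052,-.012,.018)],[(285.9,217.2),(308,158.7),(252.5,206.8),(291.7,230),(315.6,164.6),(252.1,217.7)],[.55,.18,0]);print("stop",S,r.T)
c,s=np.cos(S[2]),np.sin(S[2]);d=P[:2]-S[:2]
print("carton in stop frame",c*d[0]+s*d[1],-s*d[0]+c*d[1],np.degrees(P[2]-S[2]))
o=robot.observe();y=o["tool_rot"][2];d=P[:2]-o["tool_pos"][:2]
print("tool shift",np.cos(y)*d[0]+np.sin(y)*d[1],np.sin(y)*d[0]-np.cos(y)*d[1],"turn",np.degrees(y-(P[2]+np.pi/2)))
```

```text
carton [0.4956 0.2325 0.458 ] [[-0.4787 -0.2774  0.2242  0.4151 -0.7518  1.0697 -0.9322  0.713 ]
 [ 0.6073 -0.6172 -0.8616  0.5547 -0.5678 -0.8943  1.2983  0.6478]]
stop [0.5879 0.1557 0.1741] [[ 0.4275 -0.5553 -0.9099  0.8436  0.5052 -0.3277]
 [-1.0366 -1.1324 -0.5832 -0.0381  1.9583  0.7195]]
carton in stop frame -0.07765032996536622 0.09165963860259355 16.265993588144234
tool shift 0.004590440478841592 0.004132363349491909 turn 0.5596238573851291
```

```bash
python3 -m pendant '[[[4.6,4.1,0],0.6],[[4.6,4.1,40],0.6],[[4.6,4.1,80],0.6],[[4.6,4.1,120],0.6],[[4.6,4.1,160],0.6],[[4.6,4.1,200],0.6],[[4.6,4.1,240],0.6],[[4.6,4.1,265],0.6],[[4.6,4.1,280],0.6],[[4.6,4.1,290],0.6]]' 0.9
python3 -m pendant '[[[0,0,0],0],[[0,0,0],0]]' 0.9
python3 - <<'E'
from h import *
o=robot.observe();print(o["tool_pos"],o["tool_rot"],o["contact_force"])
C=cal("wrist");im=robot.read_camera("wrist");np.savez("pics/w4",im=im,K=C[0],R=C[1],t=C[2]);cv2.imwrite("pics/w4.png",cv2.resize(im[:,:,::-1],(800,600),interpolation=cv2.INTER_CUBIC))
E
```

```text
time: 5.53
tool_pos: [0.4937, 0.2306, 0.0055]
tool_rot: [-3.134, -0.0, 2.024]
contact_force: [1.0, -0.2, -0.1]
opening: 0.0826
time: 5.7
tool_pos: [0.4939, 0.2299, 0.0055]
tool_rot: [-3.134, -0.0, 2.022]
contact_force: [-0.6, 0.5, 1.2]
opening: 0.0824
[0.49391419 0.22988806 0.00545908] [-3.13353232e+00 -4.19016813e-04  2.02237409e+00] [-0.59861607  0.47554809  1.21119968]
```

View pics/w4.png

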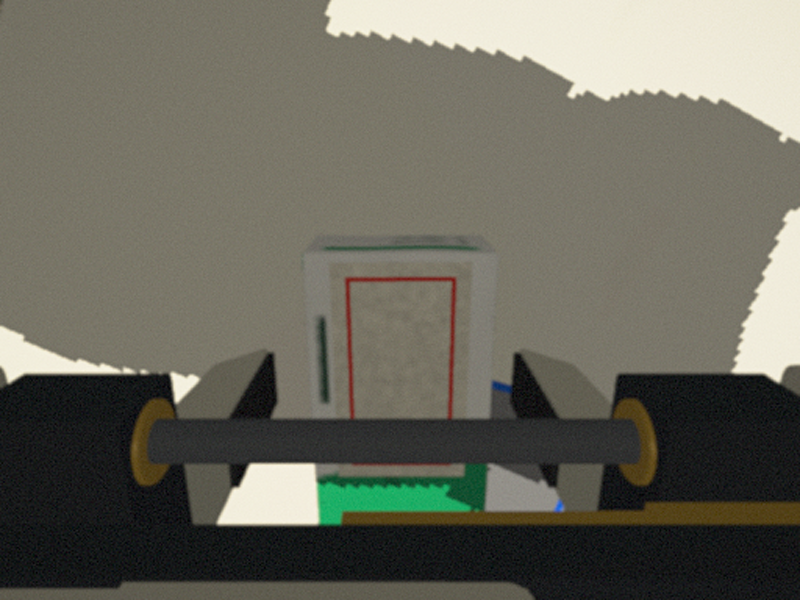

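The carton sits centred between the open fingers (frame around cols 347–455 of 800). Closing lightly.

```bash
python3 -m pendant '[[[0,0,0],0],[[0,0,0],0],[[0,0,0],0],[[0,0,0],0],[[0,0,0],0],[[0,0,0],0]]' 0.5 10
python3 - <<'E'
from h import *
np.set_printoptions(precision=4,suppress=True)
o=robot.observe();print(o)
E
```

```text
time: 6.25
tool_pos: [0.4949, 0.2305, 0.0068]
tool_rot: [-3.137, 0.0, 2.023]
contact_force: [0.1, -0.6, 3.8]
opening: 0.0558
{'time': 6.25, 'qpos': array([ 0.2959,  0.6498,  1.7052, -0.0011,  0.7915, -0.1556]), 'qvel': array([ 0.0001,  0.0027, -0.0007,  0.0022,  0.0001, -0.0009]), 'joint_efforts': array([ -0.0232, -47.6989, -15.4682,   0.0399,   0.1006,  -0.0014]), 'tool_pos': array([0.4949, 0.2305, 0.0068]), 'tool_rot': array([-3.1367,  0.    ,  2.023 ]), 'contact_force': array([ 0.0945, -0.6337,  3.837 ]), 'torque': array([-0.019 , -0.1844,  0.0234]), 'opening': 0.055786250123803824}
```

```bash
cat >> h.py <<'E'
def shift(w,o=None,yaw=None):
    o=o or robot.observe();y=o["tool_rot"][2];d=np.array(w[:2])-o["tool_pos"][:2]
    print("shift x %.1f y %.1f"%(1e3*(np.cos(y)*d[0]+np.sin(y)*d[1]),1e3*(np.sin(y)*d[0]-np.cos(y)*d[1])), "turn %.1f"%np.degrees(y-yaw) if yaw is not None else "")
E
python3 - <<'E'
from h import *
S=[.5877,.1560,.172]
w=tf(S,[(-.060,.051-.002)])[0];print(w);shift(w,yaw=S[2]+np.pi/2)
w=tf(S,[(-.060,.046-.002)])[0];shift(w,yaw=S[2]+np.pi/2)
E
```

```text
[0.52019883 0.19400779]
shift x -43.8 y 6.8 turn 16.1
shift x -48.6 y 5.4 turn 16.1
```

```bash
python3 -m pendant '[[[-5,1,0],2],[[-10,2,0],4],[[-15,3,0],6],[[-20,4,0],8],[[-25,5,0],10],[[-30,6,0],12],[[-35,7,0],14],[[-40,7,0],16],[[-43,7,0],16],[[-44,7,0],16]]'
python3 - <<'E'
from h import *
o=robot.observe();print(o["tool_pos"],o["tool_rot"],o["contact_force"],o["opening"])
C=cal("wrist");im=robot.read_camera("wrist");np.savez("pics/w5",im=im,K=C[0],R=C[1],t=C[2]);cv2.imwrite("pics/w5.png",cv2.resize(im[:,:,::-1],(800,600),interpolation=cv2.INTER_CUBIC))
E
```

```text
time: 7.08
tool_pos: [0.5205, 0.1938, 0.0068]
tool_rot: [-3.137, 0.001, 1.744]
contact_force: [-1.2, 2.1, 1.3]
opening: 0.0561
[0.52053156 0.19384022 0.00684967] [-3.13687304e+00  1.14253220e-03  1.74444297e+00] [-1.15010864  2.06462017  1.2575213 ] 0.05607807166420042
```

View pics/w5.png

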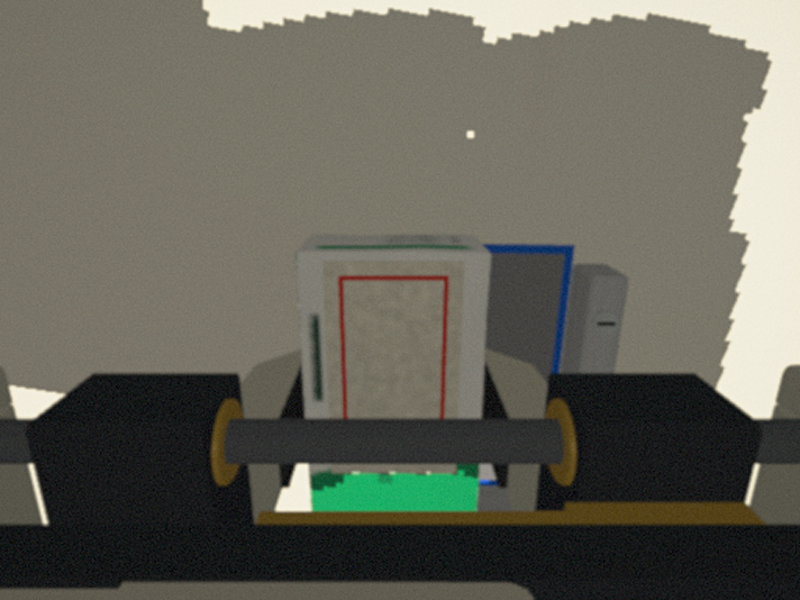

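```bash
python3 -m pendant '[[[-1,0,0],0],[[-2,0,0],0],[[-3,0,0],0]]'
python3 -m pendant '[[[-1,0,0],0],[[-2,0,0],0]]'
python3 -m pendant '[[[-1,0,0],0],[[-2,0,0],0]]'
python3 - <<'E'
from h import *
C=cal("wrist");im=robot.read_camera("wrist");np.savez("pics/w6",im=im,K=C[0],R=C[1],t=C[2]);crop("pics/w6.npz",150,450,140,340,"pics/w6.png",1.8)
E
```

```text
time: 7.38
tool_pos: [0.521, 0.191, 0.0068]
tool_rot: [-3.137, 0.001, 1.745]
contact_force: [-0.3, 1.7, 0.9]
opening: 0.0558
time: 7.55
tool_pos: [0.5211, 0.1902, 0.0069]
tool_rot: [-3.137, -0.001, 1.745]
contact_force: [-2.5, 12.0, 0.8]
opening: 0.0561
time: 7.72
tool_pos: [0.5209, 0.19, 0.0069]
tool_rot: [-3.137, -0.003, 1.745]
contact_force: [-4.1, 14.4, 1.2]
opening: 0.0561
```

View pics/w6.png

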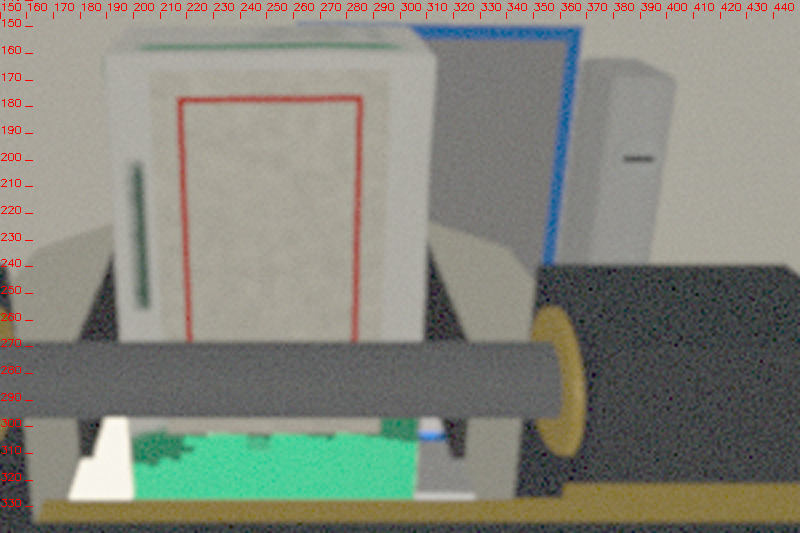

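```bash
python3 -m pendant '[[[2,0,0],0],[[2,0,0],0],[[2,0,0],0],[[2,0,0],0]]' 0.76
python3 -m pendant '[[[0,0,-15],0],[[0,0,-40],0],[[0,0,-55],0],[[0,-30,-55],0],[[0,-62,-55],0],[[0,-62,-55],0],[[0,-62,-55],0]]' 
python3 -m pendant '[[[0,0,0],0],[[0,0,0],0],[[0,0,0],0],[[0,0,0],0]]' 0
python3 - <<'E'
from h import *
o=robot.observe();print(o["tool_pos"],o["tool_rot"],o["contact_force"],o["opening"])
C=ld("pics/w2.npz");print(back(C,(330,138),.018),back(C,(332,216),.018))
C=cal("wrist");im=robot.read_camera("wrist");np.savez("pics/w7",im=im,K=C[0],R=C[1],t=C[2]);crop("pics/w7.npz",0,512,0,384,"pics/w7.png",1.5)
E
```

```text
time: 8.1
tool_pos: [0.5205, 0.1917, 0.0068]
tool_rot: [-3.137, -0.003, 1.745]
contact_force: [0.4, 0.1, -0.6]
opening: 0.0694
time: 8.68
tool_pos: [0.4583, 0.1803, 0.0622]
tool_rot: [-3.136, -0.003, 1.745]
contact_force: [0.4, -0.0, 0.8]
opening: 0.0699
time: 9.02
tool_pos: [0.4591, 0.1804, 0.0621]
tool_rot: [-3.136, -0.003, 1.745]
contact_force: [-0.5, 0.1, -0.2]
opening: 0.0473
[0.45905063 0.18037315 0.062111  ] [-3.13597495e+00 -2.73452110e-03  1.74457539e+00] [-0.47705584  0.11573937 -0.24436415] 0.04729967612064182
[0.47416969 0.09129248 0.018     ] [0.35871045 0.07993822 0.018     ]
```

View pics/w7.png

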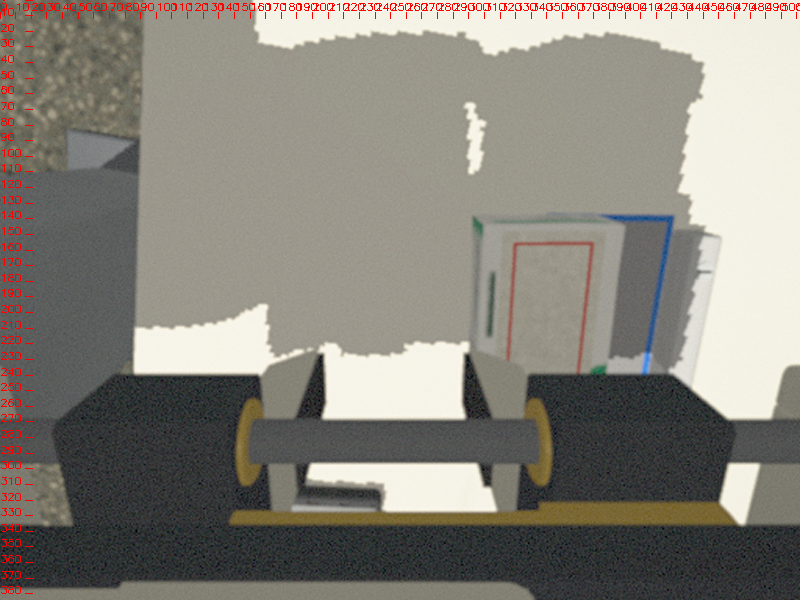

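```bash
python3 -m pendant '[[[0,0,0],0],[[0,0,0],0],[[0,0,0],0],[[0,0,0],0],[[0,0,0],0],[[0,0,30],0],[[0,0,45],0],[[0,0,53],0],[[0,0,53],0]]' 0
python3 -m pendant '[[[0,5,0],0],[[0,10,0],0],[[0,15,0],0],[[0,20,0],0]]'
python3 -m pendant '[[[0,5,0],0],[[0,10,0],0],[[0,14,0],0],[[0,18,0],0]]'
python3 - <<'E'
from h import *
C=cal("wrist");im=robot.read_camera("wrist");np.savez("pics/w8",im=im,K=C[0],R=C[1],t=C[2]);crop("pics/w8.npz",150,450,140,340,"pics/w8.png",1.8)
E
```

```text
time: 9.82
tool_pos: [0.4575, 0.1802, 0.0076]
tool_rot: [-3.133, -0.003, 1.745]
contact_force: [-0.0, 0.3, -1.0]
opening: 0.0002
time: 10.15
tool_pos: [0.4781, 0.1839, 0.0083]
tool_rot: [-3.134, -0.003, 1.745]
contact_force: [-3.0, 0.2, 2.5]
opening: 0.0004
time: 10.48
tool_pos: [0.4962, 0.187, 0.0083]
tool_rot: [-3.133, -0.003, 1.745]
contact_force: [-1.6, -0.0, 2.1]
opening: 0.0002
```

View pics/w8.png

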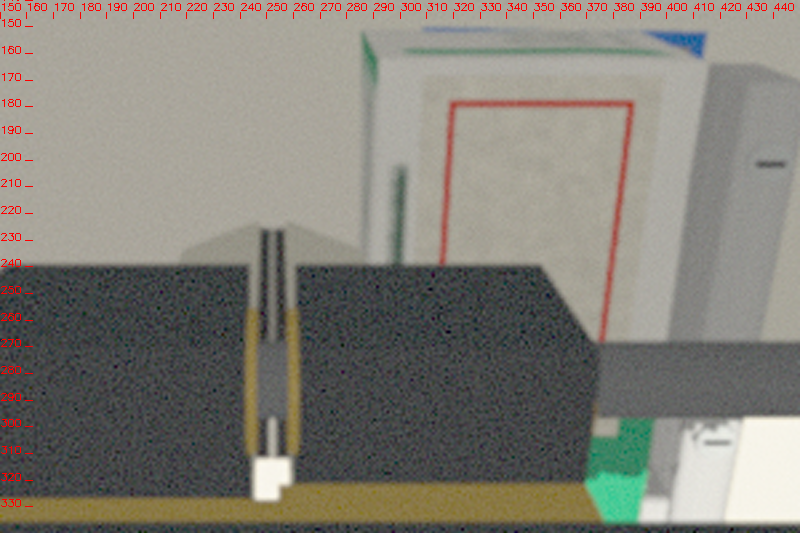

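```bash
python3 -m pendant '[[[0,3,0],0],[[0,6,0],0],[[0,9,0],0]]'
python3 -m pendant '[[[0,1.5,0],0],[[0,3,0],0]]'
```

```text
time: 10.78
tool_pos: [0.5062, 0.1888, 0.0082]
tool_rot: [-3.135, -0.003, 1.744]
contact_force: [-1.2, -0.3, 1.1]
opening: 0.0002
time: 10.95
tool_pos: [0.5077, 0.1891, 0.0081]
tool_rot: [-3.131, -0.003, 1.744]
contact_force: [-11.7, -1.7, 9.0]
opening: 0.0004
```

```bash
python3 -m pendant '[[[0,1.5,0],0],[[0,1.5,0],0]]'
python3 - <<'E'
from h import *
C=cal("wrist");im=robot.read_camera("wrist");np.savez("pics/w9",im=im,K=C[0],R=C[1],t=C[2]);crop("pics/w9.npz",150,450,140,340,"pics/w9.png",1.8)
E
```

```text
time: 11.12
tool_pos: [0.5075, 0.1891, 0.008]
tool_rot: [-3.127, -0.003, 1.745]
contact_force: [-6.6, -1.0, 5.8]
opening: 0.0004
```

View pics/w9.png

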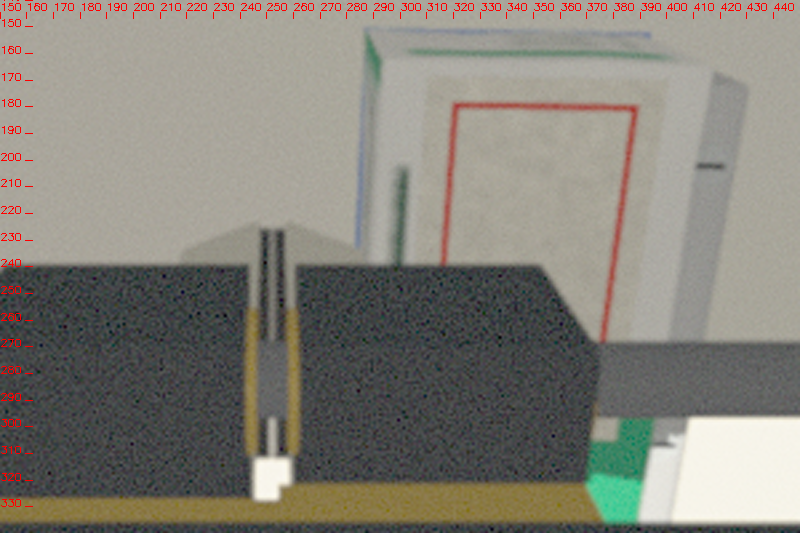

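```bash
python3 -m pendant '[[[0,-6,0],0],[[0,-12,0],0],[[0,-12,-30],0],[[0,-12,-55],0],[[30,10,-60],0],[[60,45,-60],0],[[80,45,-60],0],[[80,45,-60],0],[[80,45,-60],0]]'
python3 - <<'E'
from h import *
C=cal("wrist");im=robot.read_camera("wrist");np.savez("pics/w10",im=im,K=C[0],R=C[1],t=C[2]);crop("pics/w10.npz",0,512,0,384,"pics/w10.png",1.5)
S=[.5877,.1560,.172]
w=tf(S,[(-.028,.048+.077)])[0];shift(w,yaw=S[2]+np.pi/2)
E
```

```text
time: 11.92
tool_pos: [0.5383, 0.2765, 0.0671]
tool_rot: [-3.127, -0.002, 1.747]
contact_force: [-0.2, -0.7, -0.5]
opening: 0.0007
shift x -1.2 y 0.4 turn 0.2
```

View pics/w10.png

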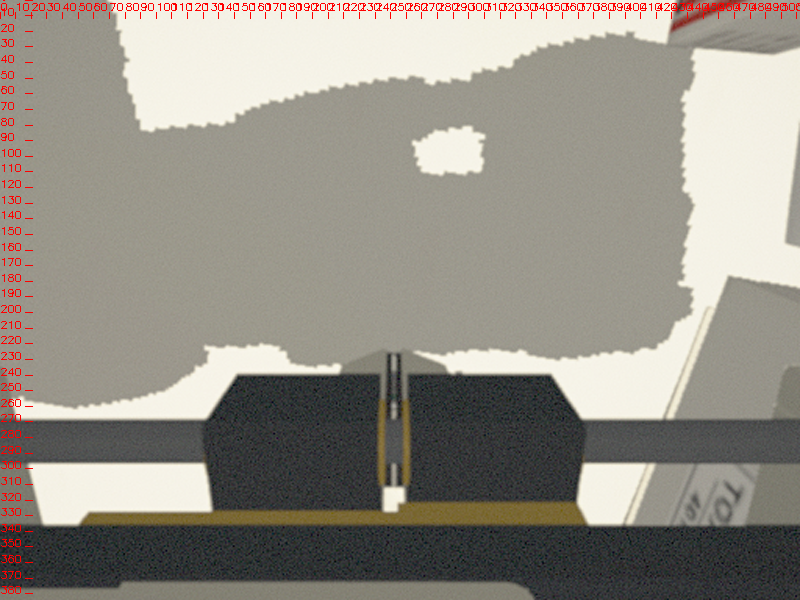

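```bash
python3 -m pendant '[[[0,0,30],0],[[0,0,50],0],[[0,0,58],0],[[0,0,58],0]]'
python3 -m pendant '[[[-4,0,0],0],[[-8,0,0],0],[[-11,0,0],0]]'
python3 -m pendant '[[[-2,0,0],0],[[-4,0,0],0]]'
python3 -m pendant '[[[-2,0,0],0],[[-4,0,0],0]]'
```

```text
time: 12.3
tool_pos: [0.5356, 0.2738, 0.0071]
tool_rot: [-3.122, -0.001, 1.745]
contact_force: [0.8, 0.4, 0.7]
opening: 0.0005
time: 12.55
tool_pos: [0.5384, 0.2623, 0.0083]
tool_rot: [-3.124, -0.001, 1.744]
contact_force: [0.8, -0.3, -0.9]
opening: 0.0003
time: 12.72
tool_pos: [0.5399, 0.258, 0.0094]
tool_rot: [-3.125, -0.001, 1.744]
contact_force: [0.3, -1.1, 0.4]
opening: 0.0001
time: 12.88
tool_pos: [0.5407, 0.2555, 0.01]
tool_rot: [-3.127, -0.004, 1.742]
contact_force: [-3.0, 14.6, 1.0]
opening: 0.0006
```

```bash
python3 -m pendant '[[[6,0,0],0],[[12,0,0],0],[[12,0,-40],0],[[12,0,-80],0],[[12,0,-120],0],[[12,0,-160],0],[[12,0,-200],0],[[-10,0,-220],0],[[-10,0,-220],0],[[-10,0,-220],0]]'
python3 - <<'E'
from h import *
C=cal("wrist");im=robot.read_camera("wrist");np.savez("pics/w11",im=im,K=C[0],R=C[1],t=C[2]);crop("pics/w11.npz",180,330,120,240,"pics/w11.png",1.8)
crop("pics/w11.npz",0,512,0,384,"pics/w11f.png",1.5)
E
```

```text
time: 13.72
tool_pos: [0.5463, 0.245, 0.2312]
tool_rot: [-3.13, -0.004, 1.741]
contact_force: [-0.7, 1.0, -1.5]
opening: 0.0003
```

View pics/w11f.png

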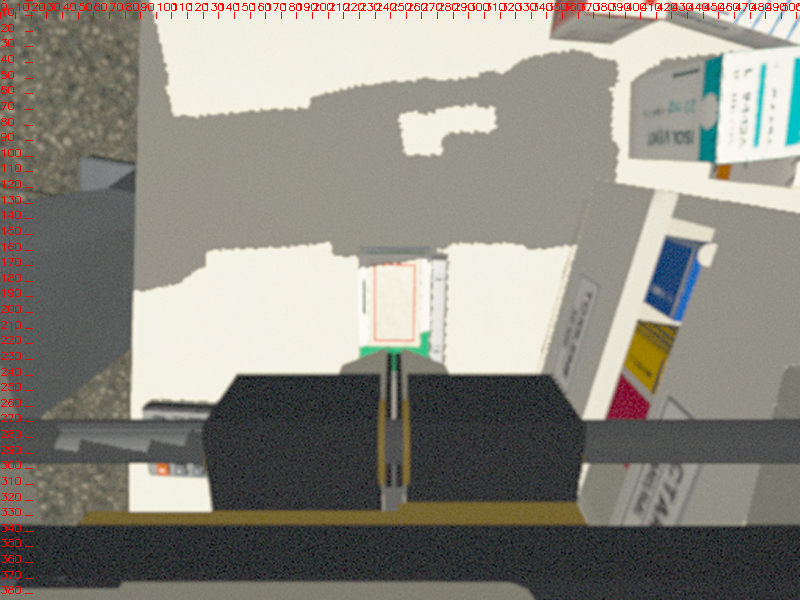

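View pics/w11.png

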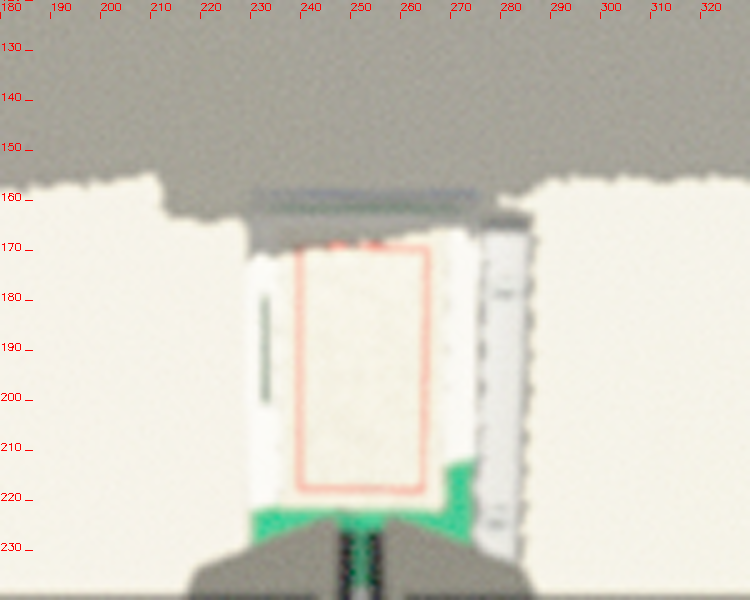

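```bash
python3 -m pendant '[[[20,0,-40],0],[[45,0,-75],0],[[45,0,-75],0],[[45,0,-75],0],[[45,0,-75],0]]' 0.7
python3 - <<'E'
from h import *
C=cal("wrist");im=robot.read_camera("wrist");np.savez("pics/w12",im=im,K=C[0],R=C[1],t=C[2]);crop("pics/w12.npz",200,310,120,240,"pics/w12.png",1)
E
```

```text
time: 14.18
tool_pos: [0.5382, 0.2898, 0.3024]
tool_rot: [-3.123, -0.003, 1.743]
contact_force: [-0.6, -0.2, -0.6]
opening: 0.0293
```

View pics/w12.png

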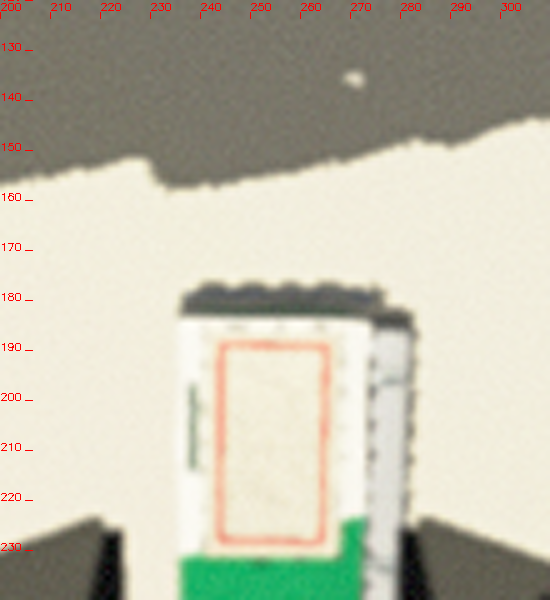

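Run:
```python
from h import *
np.set_printoptions(precision=4,suppress=True)
z=.028
L=[(.015,.040,z),(.015,-.02,z),(-.015,-.02,z),(-.015,.04,z)]
C=ld("pics/w12.npz")
P,r=fit(C,L,[(266,188.4),(265.2,228.6),(243.4,228.6),(243.2,188.4)],[.55,.2,.2]);print(P,r.T)
C=ld("pics/w11.npz")
# k=5
P2,r=fit(C,L,[(180+430/5,120+246/5),(180+425/5,120+494/5),(180+296/5,120+494/5),(180+295/5,120+246/5)],[.55,.2,.2]);print(P2,r.T)
S=[.5877,.1560,.172];print(tf(S,[(-.028,.048)]))
for p in (P,P2,np.r_[tf(S,[(-.028,.048)])[0],.172]): print("label",tf(p,[(0,.01)]))
```

```text
[0.5526 0.197  0.1693] [[-0.9283 -0.7144  0.8208  0.8332]
 [ 0.7658 -0.6563 -0.8547  0.6042]]
[0.5523 0.1967 0.1649] [[-0.7435 -0.5911  0.7166  0.6293]
 [ 0.9966 -0.8879 -1.1124  0.7998]]
[[0.5519 0.1985]]
label [[0.5509 0.2069]]
label [[0.5507 0.2065]]
label [[0.5502 0.2084]]
```

```bash
python3 -m pendant '[[[-118,-142,-15],0],[[-118,-142,-15],0],[[-118,-142,-15],0],[[-118,-142,-15],0],[[-118,-142,-15],0],[[-530,-221,0],0],[[-530,-221,0],0],[[-530,-221,0],0],[[-530,-221,0],0],[[-530,-221,0],0]]'
python3 - <<'E'
from h import *
shift((.42,-.27),yaw=1.64)
E
```

```text
time: 15.07
tool_pos: [0.4132, -0.0614, 0.3103]
tool_rot: [-3.118, -0.005, 1.742]
contact_force: [1.8, 0.1, -0.4]
opening: 0.0642
shift x -206.8 y -28.7 turn 5.8
```

```bash
python3 -m pendant '[[[-207,-29,40],0],[[-207,-29,40],3],[[-207,-29,40],6],[[-207,-29,40],6],[[-207,-29,40],6],[[-207,-29,40],6],[[-207,-29,40],6],[[-207,-29,40],6]]' 0.8
python3 - <<'E'
from h import *
C=cal("wrist");im=robot.read_camera("wrist");np.savez("pics/w13",im=im,K=C[0],R=C[1],t=C[2]);crop("pics/w13.npz",0,512,0,384,"pics/w13.png",1)
im=robot.read_camera("scene");np.savez("pics/s13",im=im);crop("pics/s13.npz",150,250,140,215,"pics/s13.png",1.3)
im=robot.read_camera("side");np.savez("pics/d13",im=im);crop("pics/d13.npz",160,280,110,200,"pics/d13.png",1.3)
E
```

```text
time: 15.73
tool_pos: [0.4179, -0.2698, 0.2685]
tool_rot: [-3.116, -0.005, 1.635]
contact_force: [0.1, 0.6, -0.3]
opening: 0.0735
```

View pics/w13.png

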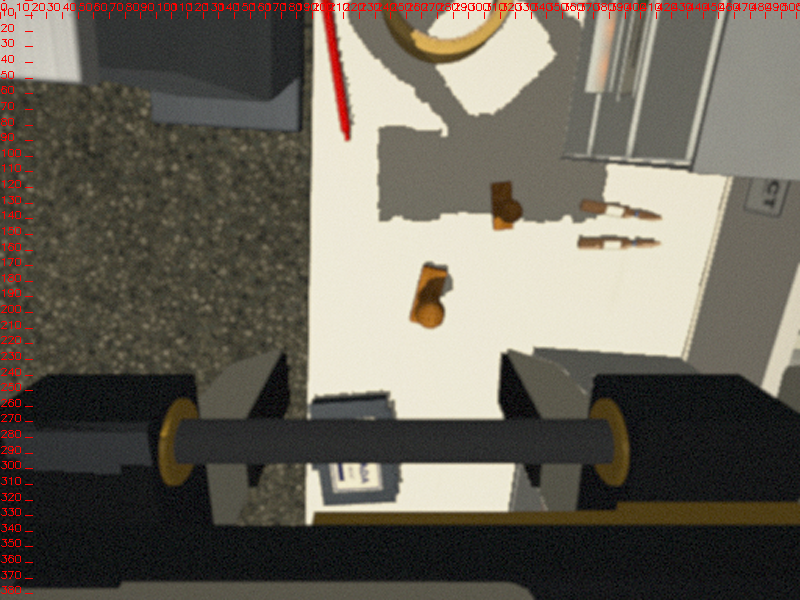

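View pics/s13.png

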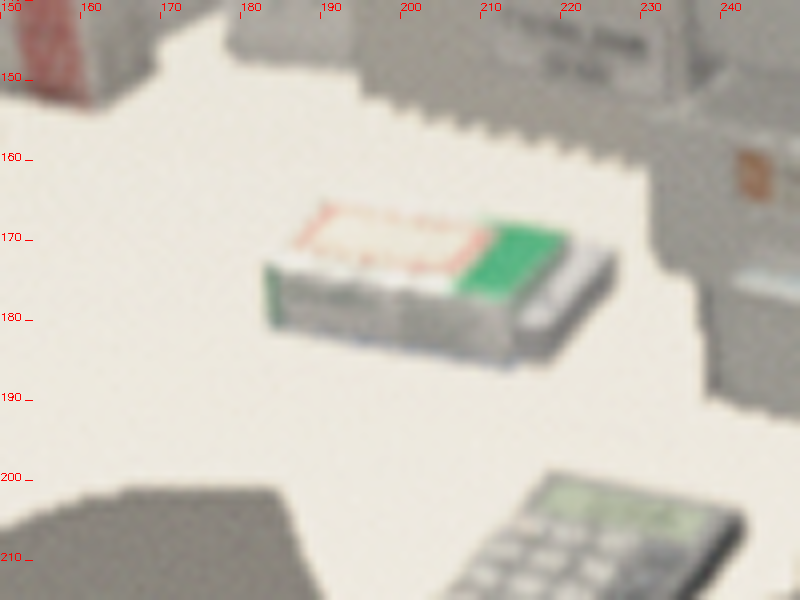

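View pics/d13.png

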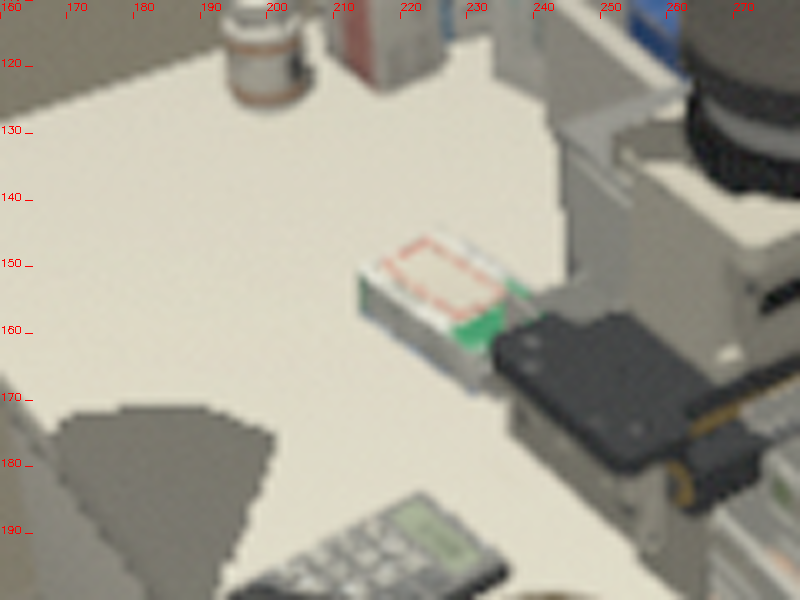

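```bash
python3 -c "
from h import *
crop('pics/w13.npz',250,300,160,215,'pics/w13c.png',1.5)"
```

```text
(no output)
```

View pics/w13c.png

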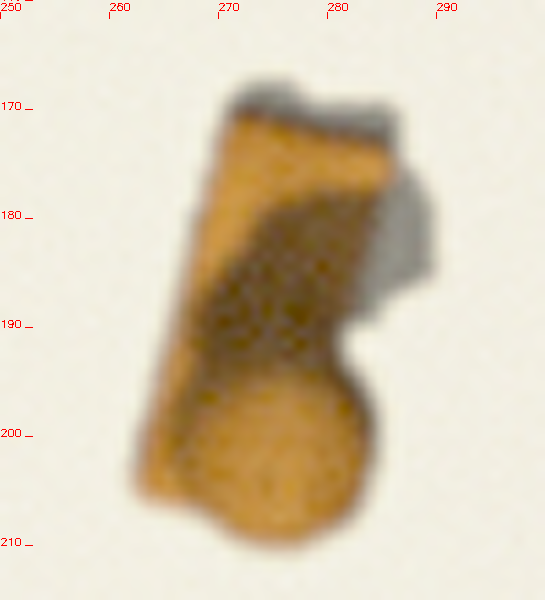

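Run:
```python
from h import *
np.set_printoptions(precision=4,suppress=True)
C=ld("pics/w13.npz");z=.014
P,r=fit(C,[(-.011,.026,z),(.011,.026,z),(-.011,-.026,z),(0,0,.057)],[(271.3,170.8),(286.1,172.8),(262.8,203.1),(276.1,202.2)],[.44,-.32,0]);print(P,r)
P2,r=fit(C,[(-.011,.026,z),(.011,.026,z),(-.011,-.026,z)],[(271.3,170.8),(286.1,172.8),(262.8,203.1)],[.44,-.32,0]);print(P2,r)
shift(P,yaw=P[2]+np.pi/2)
```

```text
[ 0.4448 -0.3164 -0.1522] [[-0.2924 -0.8677]
 [ 0.9395  0.6665]
 [-0.5178  2.6138]
 [-0.1368 -2.1038]]
[ 0.4447 -0.3153 -0.1513] [[-0.3578 -1.6406]
 [ 0.889  -0.1159]
 [-0.5553  1.8983]]
shift x -49.2 y 22.7 turn 12.6
```

Run:
```python
from h import *
np.set_printoptions(precision=4,suppress=True)
C=ld("pics/w13.npz");z=.014
P,r=fit(C,[(-.011,.026,0),(.011,.026,0),(-.011,-.026,z),(0,0,.057)],[(271.3,170.8),(286.1,172.8),(262.8,205.6),(276.1,202.2)],[.44,-.32,0]);print(P,r)
P2,r=fit(C,[(-.011,.026,0),(.011,.026,0),(-.011,-.026,z)],[(271.3,170.8),(286.1,172.8),(262.8,205.6)],[.44,-.32,0]);print(P2,r)
shift(P,yaw=P[2]+np.pi/2)
```

```text
[ 0.4453 -0.3188 -0.1643] [[-0.1545 -1.506 ]
 [ 0.5133  0.0986]
 [-0.4814  1.6796]
 [ 0.1039 -0.1804]]
[ 0.4454 -0.3187 -0.1633] [[-0.1288 -1.5711]
 [ 0.5438  0.0194]
 [-0.4213  1.6249]]
shift x -51.7 y 23.0 turn 13.3
```

```bash
python3 -m pendant '[[[-30,23,20],7],[[-52,23,60],13.3],[[-52,23,100],13.3],[[-52,23,125],13.3],[[-52,23,125],13.3],[[-52,23,125],13.3]]' 0.8
python3 - <<'E'
from h import *
C=cal("wrist");im=robot.read_camera("wrist");np.savez("pics/w14",im=im,K=C[0],R=C[1],t=C[2]);crop("pics/w14.npz",200,320,180,290,"pics/w14.png",1.3)
shift((.4453,-.3188),yaw=-.164+np.pi/2)
print(proj(C,[(.4453,-.3188,.057)]))
E
```

```text
time: 16.38
tool_pos: [0.4424, -0.3177, 0.1445]
tool_rot: [-3.116, 0.002, 1.408]
contact_force: [-0.1, -0.6, 1.4]
opening: 0.0735
shift x 0.2 y 2.0 turn 0.1
[[258.74495545 193.03692592]]
```

View pics/w14.png

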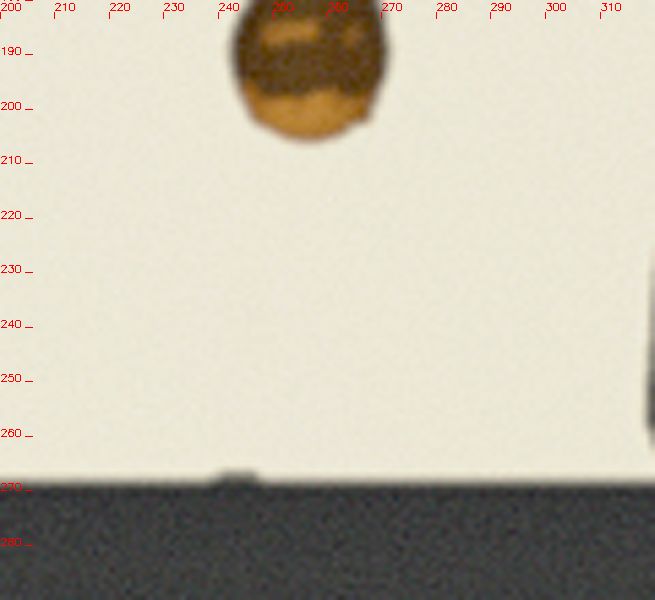

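```bash
python3 -c "
from h import *
crop('pics/w14.npz',220,300,120,212,'pics/w14c.png',1.6)"
```

```text
(no output)
```

View pics/w14c.png

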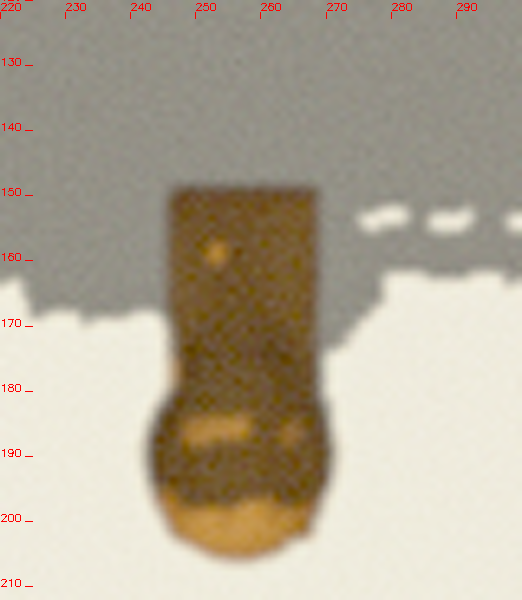

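```bash
python3 -m pendant '[[[1.4,0.7,35],0],[[1.4,0.7,65],0],[[1.4,0.7,90],0],[[1.4,0.7,108],0],[[1.4,0.7,118],0],[[1.4,0.7,118],0]]' 0.8
python3 -m pendant '[[[0,0,0],0],[[0,0,0],0],[[0,0,0],0],[[0,0,0],0],[[0,0,0],0],[[0,0,0],0],[[0,0,0],0],[[0,0,0],0]]' 0 20
python3 - <<'E'
from h import *
print(robot.observe()["tool_pos"],robot.observe()["tool_rot"])
C=cal("wrist");im=robot.read_camera("wrist");np.savez("pics/w15",im=im,K=C[0],R=C[1],t=C[2]);crop("pics/w15.npz",150,360,130,340,"pics/w15.png",1.5)
E
```

```text
time: 16.93
tool_pos: [0.4422, -0.3173, 0.0286]
tool_rot: [-3.12, 0.004, 1.409]
contact_force: [-0.2, 0.3, 0.5]
opening: 0.0734
time: 17.6
tool_pos: [0.4421, -0.3174, 0.0287]
tool_rot: [-3.12, 0.004, 1.408]
contact_force: [0.5, -0.1, 0.3]
opening: 0.0248
[ 0.44213755 -0.31736934  0.02865783] [-3.12018687  0.00416635  1.40843302]
```

View pics/w15.png

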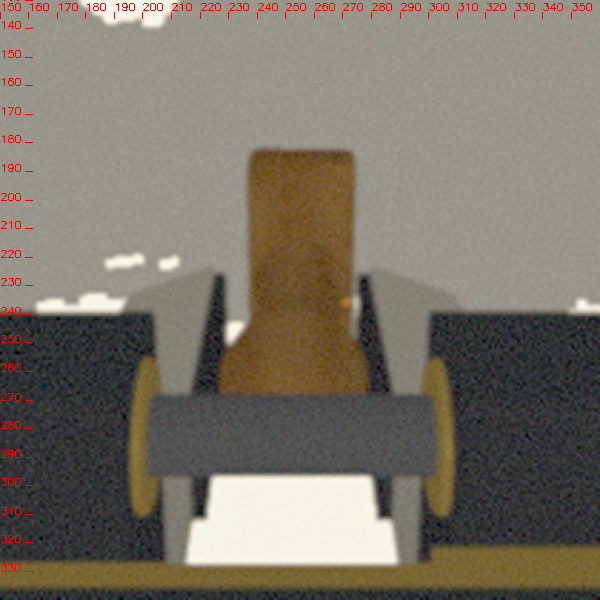

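```bash
python3 -m pendant '[[[0,0,0],0],[[0,0,0],0],[[0,0,0],0]]' 0 25
python3 -m pendant '[[[0,0,-4],0],[[0,0,-12],0],[[0,0,-20],0],[[0,0,-20],0]]'
python3 - <<'E'
from h import *
print(robot.observe()["tool_pos"],robot.observe()["tool_rot"],robot.observe()["opening"])
C=cal("wrist");im=robot.read_camera("wrist");np.savez("pics/w16",im=im,K=C[0],R=C[1],t=C[2]);crop("pics/w16.npz",150,360,130,340,"pics/w16.png",1.5)
E
```

```text
time: 17.9
tool_pos: [0.4422, -0.3174, 0.0286]
tool_rot: [-3.12, 0.004, 1.408]
contact_force: [0.5, 0.4, 0.0]
opening: 0.023
time: 18.23
tool_pos: [0.4436, -0.3182, 0.0506]
tool_rot: [-3.123, 0.006, 1.408]
contact_force: [0.2, -0.8, -0.2]
opening: 0.0226
[ 0.44358297 -0.3181878   0.05062519] [-3.12304278  0.00602531  1.40845668] 0.022591531646663592
```

View pics/w16.png

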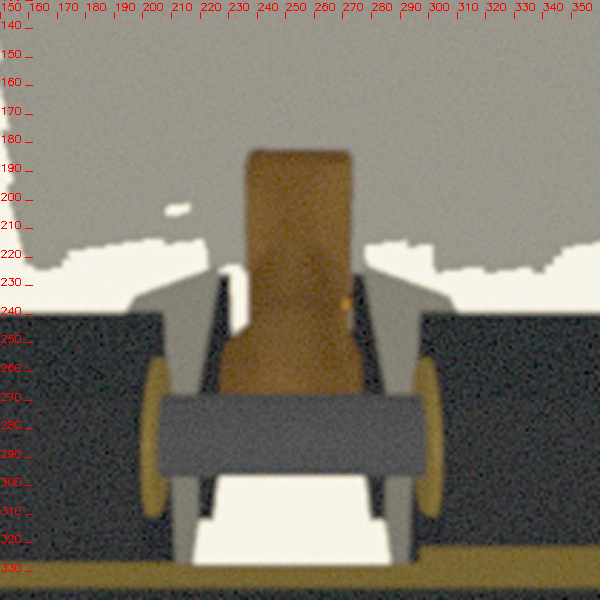

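Run:
```python
from h import *
from scipy.spatial.transform import Rotation as T
np.set_printoptions(precision=4,suppress=True)
for n,zb,tp,tr in [("w15",0,(.44213755,-.31736934,.02865783),(-3.12018687,.00416635,1.40843302)),("w16",.022,(.44358297,-.3181878,.05062519),(-3.12304278,.00602531,1.40845668))]:
    C=ld(f"pics/{n}.npz")
    if n=="w15": a,b=(150+249/2.857,130+151/2.857),(150+354/2.857,130+151/2.857)
    else: a,b=(150+246/2.857,130+151/2.857),(150+352/2.857,130+151/2.857)
    A,B=back(C,a,zb),back(C,b,zb);d=B-A;M=(A+B)/2
    yaw=np.arctan2(d[1],d[0]);c=M-.026*np.array([-np.sin(yaw),np.cos(yaw),0])
    R=T.from_euler("xyz",tr).as_matrix()
    print(A,B,"w",np.linalg.norm(d),"yaw",yaw,"centre",c,"in tool",R.T@(c-np.array(tp)),"toolyaw-90",tr[2]-np.pi/2)
```

```text
[ 0.4363 -0.2912  0.    ] [ 0.4585 -0.2947  0.    ] w 0.022500644214242787 yaw -0.15682111830538745 centre [ 0.4433 -0.3186  0.    ] in tool [-0.0009  0.002   0.0286] toolyaw-90 -0.16236330679489663
[ 0.4371 -0.2919  0.022 ] [ 0.4596 -0.2955  0.022 ] w 0.022709541996826867 yaw -0.15757117281732283 centre [ 0.4443 -0.3194  0.022 ] in tool [-0.0009  0.0014  0.0286] toolyaw-90 -0.16233964679489654
```

```bash
python3 -m pendant '[[[0,0,-30],0],[[0,0,-70],0],[[0,0,-110],0],[[0,0,-150],0],[[0,0,-190],0],[[0,0,-225],0],[[0,0,-250],0],[[35,-8,-250],0],[[75,-16,-250],0],[[115,-24,-250],0]]' 0 35
python3 - <<'E'
from h import *
shift((.44,0.02),yaw=1.734);shift((.46,0.18),yaw=1.734)
E
```

```text
time: 19.12
tool_pos: [0.4427, -0.1991, 0.2998]
tool_rot: [-3.123, 0.006, 1.406]
contact_force: [1.6, 0.4, -0.2]
opening: 0.0225
shift x 215.7 y -38.5 turn -18.8
shift x 376.8 y -44.9 turn -18.8
```

```bash
python3 -m pendant '[[[40,-7,-5],-2],[[80,-14,-5],-4],[[120,-21,-5],-6],[[160,-28,-5],-8],[[200,-36,-5],-10],[[238,-40,-5],-12],[[276,-41,-5],-14],[[314,-42,-5],-17],[[350,-44,-5],-18.8],[[377,-45,-5],-18.8]]'
python3 -m pendant '[[[0,0,0],0],[[0,0,0],0]]'
python3 - <<'E'
from h import *
from scipy.spatial.transform import Rotation as T
o=robot.observe();print(o["tool_pos"],o["tool_rot"])
R=T.from_euler("xyz",o["tool_rot"]).as_matrix()
tcp=np.array([.5508,.2067,.028+.012])-R@np.array([-.0009,.0015,.0286])
print(tcp, 1e3*(R.T@(tcp-o["tool_pos"])),np.degrees(o["tool_rot"][2]-1.734))
E
```

```text
time: 19.95
tool_pos: [0.4596, 0.183, 0.3035]
tool_rot: [-3.122, -0.001, 1.738]
contact_force: [0.9, -0.4, -0.5]
opening: 0.0224
time: 20.12
tool_pos: [0.4591, 0.1843, 0.3031]
tool_rot: [-3.121, -0.001, 1.741]
contact_force: [0.4, -0.6, -0.9]
opening: 0.0225
[0.45907591 0.18425923 0.30308618] [-3.12135060e+00 -1.16972772e-03  1.74095190e+00]
[0.54974576 0.20739808 0.06862554] [  7.17678847  98.00536664 232.53314491] 0.39831432380087356
```

```bash
python3 -m pendant '[[[3,30,20],0.4],[[7,65,50],0.4],[[7,98,80],0.4],[[7,98,120],0.4],[[7,98,155],0.4],[[7,98,185],0.4],[[7,98,210],0.4],[[7,98,225],0.4],[[7,98,232],0.4],[[7,98,232],0.4]]'
python3 - <<'E'
from h import *
o=robot.observe();print(o["tool_pos"],o["tool_rot"])
C=cal("wrist");im=robot.read_camera("wrist");np.savez("pics/w17",im=im,K=C[0],R=C[1],t=C[2]);crop("pics/w17.npz",170,330,140,260,"pics/w17.png",1.5)
im=robot.read_camera("scene");np.savez("pics/s17",im=im);crop("pics/s17.npz",150,250,110,185,"pics/s17.png",1.3)
E
```

```text
time: 20.95
tool_pos: [0.549, 0.2056, 0.0678]
tool_rot: [-3.118, -0.001, 1.733]
contact_force: [-0.2, -0.1, -0.4]
opening: 0.0227
[0.54903382 0.20564711 0.06777589] [-3.11813704e+00 -5.13112597e-04  1.73254469e+00]
```

View pics/w17.png

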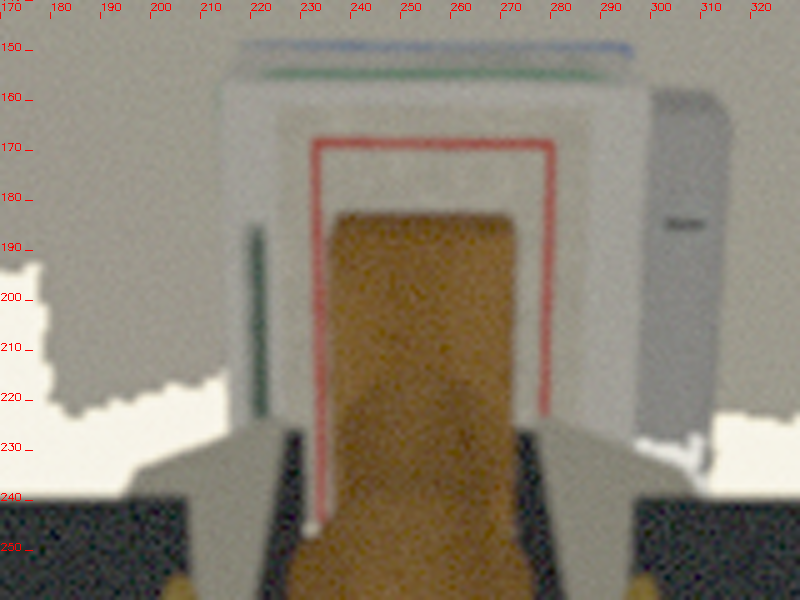

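View pics/s17.png

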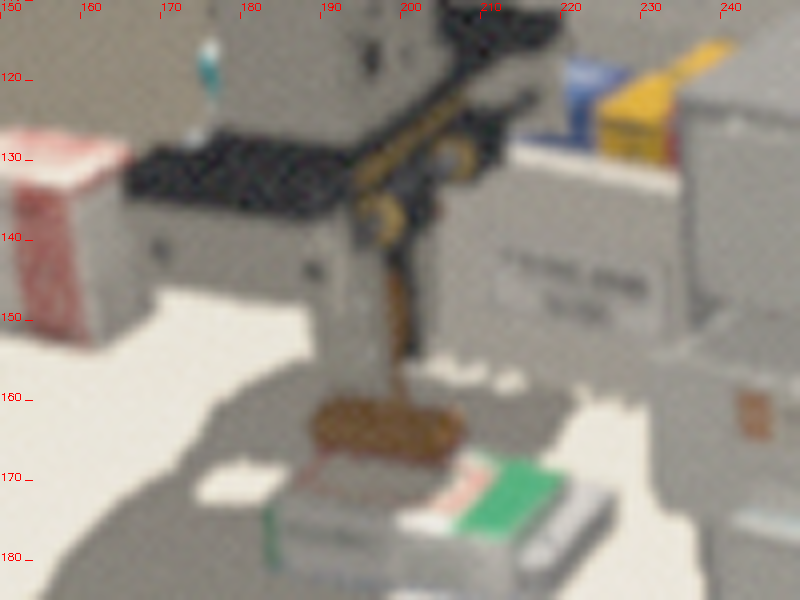

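```bash
cat > rel.py <<'E'
from h import *
np.set_printoptions(precision=2,suppress=True)
def rel(n,F,S,zs,yaw):
    C=ld(n);tx=np.array([np.cos(yaw),np.sin(yaw)]);ty=np.array([np.sin(yaw),-np.cos(yaw)])
    f=lambda uv,z:(lambda p:1e3*np.array([tx@p,ty@p]))(back(C,uv,z)[:2])
    fl,fr=f(F[0],.028),f(F[1],.028);sl,sr=f(S[0],zs),f(S[1],zs)
    print("frame w",fr-fl,"stamp w",sr-sl)
    print("centre along y(tool): stamp-frame",(sl+sr)[1]/2-(fl+fr)[1]/2,"end gap x (want ~4)",(fl+fr)[0]/2-(sl+sr)[0]/2)
E
python3 - <<'E'
from rel import *
rel("pics/w17.npz",[(232.6,168),(280.8,168)],[(237,182.6),(272.8,182.6)],.0392,1.733)
E
```

```text
frame w [ 0.14 30.84] stamp w [ 0.12 21.92]
centre along y(tool): stamp-frame -0.973855149901965 end gap x (want ~4) 6.5141383122152945
```

```bash
python3 -m pendant '[[[1,1,0],0],[[2.5,1,3],0],[[2.5,1,6],0],[[2.5,1,8],0],[[2.5,1,8],0]]'
python3 - <<'E'
from h import *
o=robot.observe();print(o["tool_pos"],o["tool_rot"])
C=cal("wrist");im=robot.read_camera("wrist");np.savez("pics/w18",im=im,K=C[0],R=C[1],t=C[2]);crop("pics/w18.npz",170,330,140,260,"pics/w18.png",1.5)
im=robot.read_camera("scene");np.savez("pics/s18",im=im);crop("pics/s18.npz",170,230,130,190,"pics/s18.png",1.3)
E
```

```text
time: 21.47
tool_pos: [0.5507, 0.2092, 0.0619]
tool_rot: [-3.122, -0.001, 1.733]
contact_force: [0.7, 0.1, -1.1]
opening: 0.0219
[0.55068355 0.20918898 0.06188192] [-3.12223719e+00 -8.59482926e-04  1.73336037e+00]
```

View pics/w18.png

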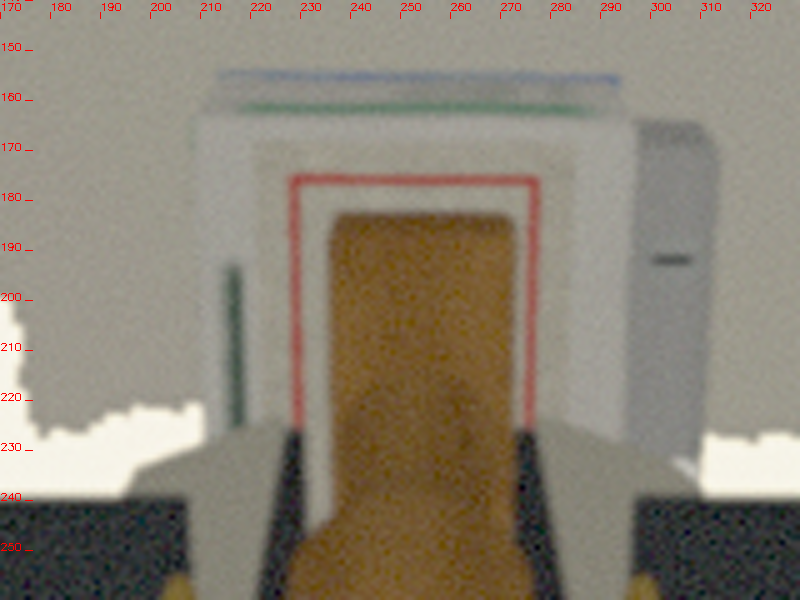

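View pics/s18.png

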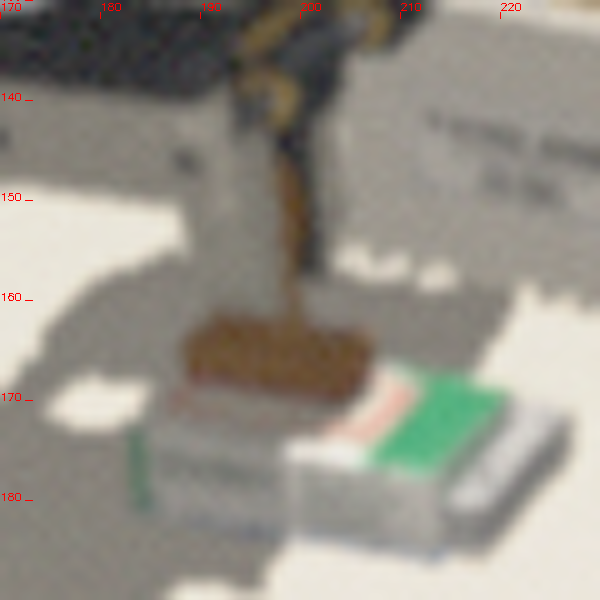

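Run:
```python
from rel import *
rel("pics/w18.npz",[(228.2,175.8),(277.8,175.8)],[(236.4,182.7),(272.8,182.7)],.0333,1.733)
```

```text
frame w [ 0.15 31.04] stamp w [ 0.12 22.29]
centre along y(tool): stamp-frame 1.0750162884767178 end gap x (want ~4) 2.9661095288703336
```

```bash
python3 -m pendant '[[[-1.1,-1,1],0],[[-1.1,-1,2],0],[[-1.1,-1,3],0],[[-1.1,-1,3],0],[[-1.1,-1,3],0]]'
python3 - <<'E'
from h import *
o=robot.observe();print(o["tool_pos"],o["tool_rot"])
C=cal("wrist");im=robot.read_camera("wrist");np.savez("pics/w19",im=im,K=C[0],R=C[1],t=C[2]);crop("pics/w19.npz",170,330,140,260,"pics/w19.png",1.5)
E
```

```text
time: 21.98
tool_pos: [0.55, 0.2079, 0.0591]
tool_rot: [-3.122, -0.001, 1.733]
contact_force: [1.2, 0.4, -0.0]
opening: 0.0224
[0.54999137 0.20792711 0.05905418] [-3.12239950e+00 -9.47740246e-04  1.73321572e+00]
```

View pics/w19.png

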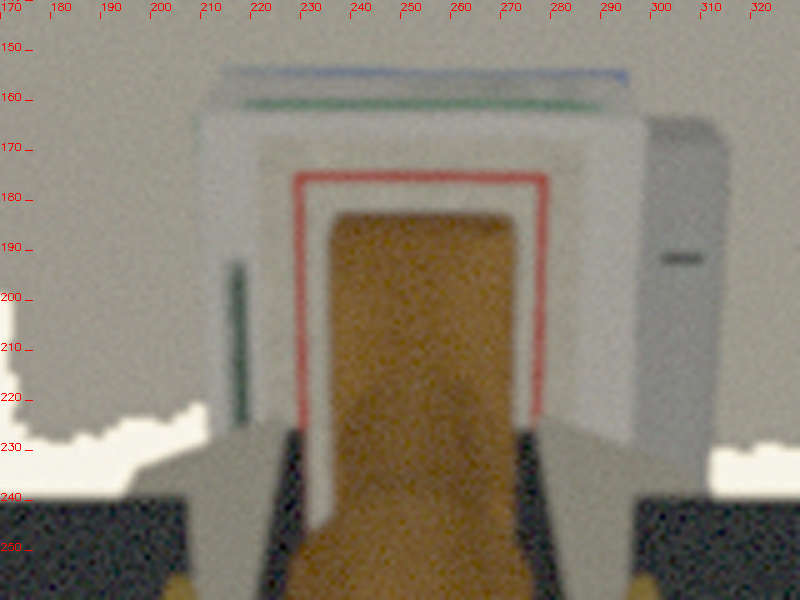

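Run:
```python
from rel import *
rel("pics/w19.npz",[(228.6,174.7),(279.8,174.7)],[(236.3,182.7),(272.8,182.7)],.0305,1.733)
```

```text
frame w [ 0.14 31.53] stamp w [ 0.11 22.35]
centre along y(tool): stamp-frame 0.26369285969997236 end gap x (want ~4) 4.406551781939129
```

```bash
python3 -m pendant '[[[0,-0.3,0.7],0],[[0,-0.3,1.4],0],[[0,-0.3,1.4],0]]'
python3 -m pendant '[[[0,0,0.5],0],[[0,0,0.5],0]]'
```

```text
time: 22.28
tool_pos: [0.5496, 0.2079, 0.0575]
tool_rot: [-3.122, -0.001, 1.733]
contact_force: [-0.3, -0.1, -0.5]
opening: 0.0229
time: 22.45
tool_pos: [0.5495, 0.2079, 0.0569]
tool_rot: [-3.122, -0.001, 1.733]
contact_force: [0.0, -0.0, -0.1]
opening: 0.0222
```

```bash
python3 -m pendant '[[[0,0,0.4],0],[[0,0,0.4],0]]'
python3 -m pendant '[[[0,0,0.4],0],[[0,0,0.4],0]]'
```

```text
time: 22.62
tool_pos: [0.5496, 0.2079, 0.0566]
tool_rot: [-3.122, -0.001, 1.733]
contact_force: [0.6, 0.9, -0.3]
opening: 0.0224
time: 22.78
tool_pos: [0.5496, 0.208, 0.0565]
tool_rot: [-3.123, -0.001, 1.733]
contact_force: [-0.9, 0.1, 2.0]
opening: 0.0225
```

```bash
python3 -m pendant '[[[0,0,0.6],0],[[0,0,0.6],0],[[0,0,0.6],0]]'
python3 - <<'E'
from h import *
o=robot.observe();print(o["contact_force"],o["torque"])
E
```

```text
time: 23.03
tool_pos: [0.5497, 0.2081, 0.0565]
tool_rot: [-3.123, -0.001, 1.733]
contact_force: [-1.4, 0.4, 5.3]
opening: 0.0226
[-1.42918323  0.38014158  5.3079005 ] [-0.03668329  0.24803335  0.02487465]
```

```bash
python3 -m pendant '[[[0,0,0.85],0],[[0,0,0.85],0],[[0,0,0.85],0]]'
python3 - <<'E'
from h import *
f=[]
for i,n in enumerate(["wrist","scene","side"]):
    C=cal(n);im=robot.read_camera(n);np.savez(f"pics/{n}20",im=im,K=C[0],R=C[1],t=C[2]);f.append(robot.observe()["contact_force"])
crop("pics/wrist20.npz",170,330,140,260,"pics/w20.png",1.5);crop("pics/scene20.npz",170,230,130,190,"pics/s20.png",1.3)
print(np.array(f).round(1))
E
```

```text
time: 23.28
tool_pos: [0.5498, 0.2081, 0.0564]
tool_rot: [-3.124, -0.001, 1.733]
contact_force: [-2.2, 0.2, 6.5]
opening: 0.0222
[[-1.5  0.2  6.7]
 [-1.9 -0.5  6.8]
 [-2.4  0.6  7.3]]
```

View pics/w20.png

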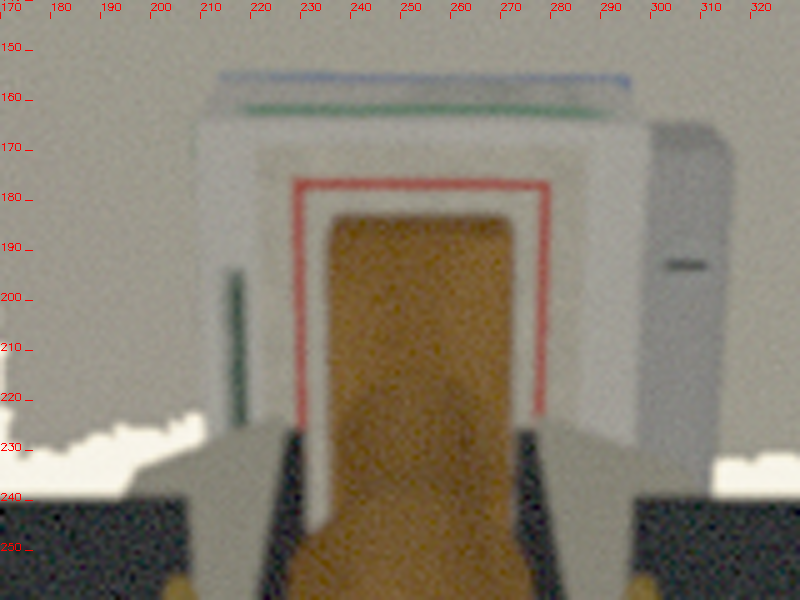

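View pics/s20.png

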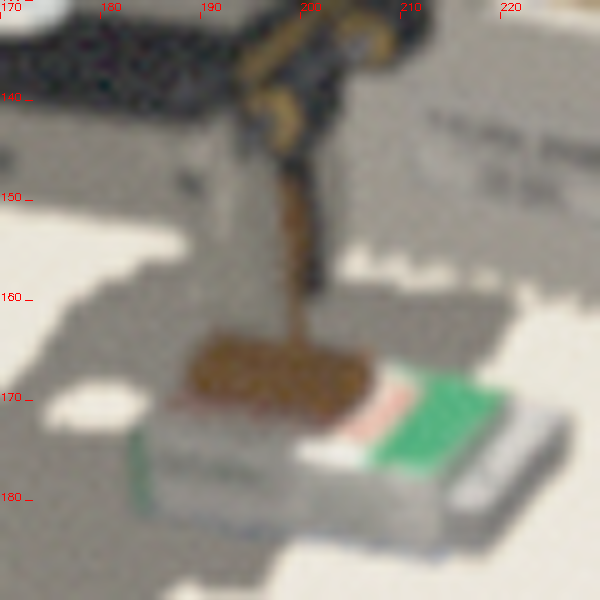

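Run:
```python
from rel import *
rel("pics/wrist20.npz",[(228.6,176),(280.2,176)],[(236,182.7),(272.4,182.7)],.028,1.733)
C=ld("pics/scene20.npz");S=ld("pics/wrist20.npz")
print(robot.observe()["contact_force"],robot.observe()["time"])
```

```text
frame w [ 0.14 31.38] stamp w [ 0.11 22.28]
centre along y(tool): stamp-frame -0.10120149066074191 end gap x (want ~4) 4.238039732144955
[-2.42  0.62  7.32] 23.4333
```

Run:
```python
from h import *
for i in range(6):
    robot.read_camera("wrist");o=robot.observe();print(o["contact_force"].round(1),o["tool_pos"].round(4))
```

```text
[-1.2  0.6  7. ] [0.5498 0.2081 0.0565]
[-1.2 -0.2  6.6] [0.5498 0.2081 0.0564]
[-2.1  0.5  6.8] [0.5498 0.2081 0.0564]
[-2.2  0.4  6.7] [0.5498 0.2081 0.0564]
[-2.7  0.7  6.2] [0.5498 0.2081 0.0564]
[-2.7 -1.2  6.2] [0.5498 0.2081 0.0564]
```

```bash
python3 -c "
from cell import robot
print(robot.hand_in())"
```

```text
the job is handed in; nothing more can be done
None
```

The carton is against both rails of the corner stop. The larger stamp is held upright on the red-framed field, pressed down at about 6 to 7 N. I handed the job in at about 24 s on the robot clock; hand-in gave no verdict.

**Carton:** I gripped it lightly across its width and slid it along the worktop until it met the short rail (about 14 N). I then let go and pushed it with closed fingers against the long rail (about 12 N). A last push on the far end seated it on the short rail again (about 15 N). The later wrist, scene and side pictures show it flush and aligned.

**Stamp:** I took it by its handle at 25 N, raised to 35 N for the carry, and carried it above the level of the drawer cabinet. I lined it up with the frame in the wrist pictures before lowering it.

**Last checks:**
- **Position:** the wrist picture shows the stamp about 0.1 mm off centre across the frame. The gap at the one visible end is 4.2 mm, against 4 mm ideal. The long sides look parallel.
- **Force:** it held at 6.2 to 7.3 N over the last readings, with a sideways force of about 2 N.

**Less certain:**
- **Tool tilt:** the tool itself is tilted about 1° from vertical, from the earlier pushes. The tilt was there when I took the stamp, so it does not mean the stamp leans.
- **Frame size:** the frame measured about 31 mm wide against 30 mm nominal, within the calibration error.
- **Far end of the stamp:** I could not see that end gap directly.
- **Tape roll and calculator:** the arm stayed well above or clear of both, but I did not re-measure them at the end.

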